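# Load and lock the bench mould press

## Task

Press the loose cigars that lie in the rolling bench's tray to the left of the divider: turn the press's lock knob back to free the clamp lever, swing the lever right up, and lay every one of those cigars in a groove of its own in the lower mould, down on the bottom of the groove. Then swing the lever fully down over them and turn the lock knob clockwise until it clicks past its detent, so that its tongue holds the lever's nose. Leave the torch lighter, gum pot, ring gauge and gum brush where they are.

Things in the scene. Friction and masses are not known exactly. Their poses are not given: they have to be found in the camera images.
- mould_press: Fixed press in the right-hand tray, base plate 258 x 216 mm. Origin: centre of its underside, on the table; x to its hinge (away from the robot), y left. Four grooves along x, 50 mm apart, 32 mm wide, 170 mm between end walls 33 mm high; floors 24 mm, ribs 36 mm above the table. The ribs are cut down to the floor for x -30 to +30 mm, giving the fingers room.
- groove_1 (a point): Groove 1 of 4 (1 = leftmost): the point where the middle of a cigar's axis lies when it rests in the groove, 12 mm above the groove floor and 36 mm above the table; axes as the press (x along the groove).
- groove_2 (a point): Groove 2 of 4 (1 = leftmost): the point where the middle of a cigar's axis lies when it rests in the groove, 12 mm above the groove floor and 36 mm above the table; axes as the press (x along the groove).
- groove_3 (a point): Groove 3 of 4 (1 = leftmost): the point where the middle of a cigar's axis lies when it rests in the groove, 12 mm above the groove floor and 36 mm above the table; axes as the press (x along the groove).
- groove_4 (a point): Groove 4 of 4 (1 = leftmost): the point where the middle of a cigar's axis lies when it rests in the groove, 12 mm above the groove floor and 36 mm above the table; axes as the press (x along the groove).
- clamp_lever (a joint): Angle (rad) of the clamp lever, which carries the upper mould half: 0 fully down, growing as its front end swings up and back, 1.57 at the stop, upright, 28 mm behind the ends of cigars in the grooves. 0.55 kg, stiff hinge (0.3 N m): stays where left beyond about 1.1 rad, falls shut if let go near level. Held while the knob's tongue is over its nose.
- lever_hinge (a point): Middle of the lever's hinge line (axis along the press's y), 116 mm behind the press's origin, 52 mm up.
- lever_grip (a point): Middle of the lever's round handle, 21 mm thick, 70 mm long, parallel to the hinge line and 222 mm from it; pinched from above it turns between the fingers as the lever swings. Shut: 100 mm in front of the press's origin, 63 mm left, 104 mm up, with 27 mm free below its axis.
- lock_knob (a joint): Turn of the lock knob in rad: 0 freed (tongue points to the front, clear of the lever), 1.2 locked (tongue over the lever's nose); grows clockwise seen from above. A spring plunger resists with up to 0.3 N m before the crest at 0.6, then snaps the knob to within 0.1 rad of the far end. Likewise when turned back.
- knob_grip (a point): Point on the lock knob's upright axis at gripping height: 105 mm in front of the press's origin, 62 mm right, 108 mm up. The knob is a black wing 58 mm long, 15 mm thick, from 93 to 117 mm up; at 0 rad it runs along the press's x and turns with the joint. Its tongue, up to 88 mm high, reaches 52 mm from the axis.
- cigar_a_mid (a point): Middle of the axis of loose cigar A (155 mm long, 24 to 26 mm thick, 44 g), lying in the tray left of the divider (51 mm high; front lip 45 mm, rear ledge 135 mm high); x along the cigar. Pressed slightly four-sided, so it does not roll far. Rests with the axis about 12 mm above what it lies on. Absent in some starts.
- cigar_b_mid (a point): Middle of the axis of loose cigar B (153 mm long, 24 to 25 mm thick, 44 g), lying in the tray left of the divider (51 mm high; front lip 45 mm, rear ledge 135 mm high); x along the cigar. Pressed slightly four-sided, so it does not roll far. Rests with the axis about 12 mm above what it lies on. Absent in some starts.
- cigar_c_mid (a point): Middle of the axis of loose cigar C (152 mm long, 24 to 25 mm thick, 44 g), lying in the tray left of the divider (51 mm high; front lip 45 mm, rear ledge 135 mm high); x along the cigar. Pressed slightly four-sided, so it does not roll far. Rests with the axis about 12 mm above what it lies on. Absent in some starts.
- cigar_d_mid (a point): Middle of the axis of loose cigar D (153 mm long, 23 to 24 mm thick, 44 g; it lies on a 3 mm plate), lying in the tray left of the divider (51 mm high; front lip 45 mm, rear ledge 135 mm high); x along the cigar. Pressed slightly four-sided, so it does not roll far. Rests with the axis about 12 mm above what it lies on. Absent in some starts.
- torch_lighter: Bystander: black torch lighter, 120 x 31 x 31 mm, far left. Origin under its centre.
- gum_pot: Bystander: stoneware gum pot, 55 mm across, 49 mm high, beside the press, next to the divider. Origin under its centre.
- ring_gauge: Bystander: wooden ring gauge plate, 150 x 46 x 9 mm, far left. Origin under its centre.
- gum_brush: Bystander: flat brush, 144 x 18 x 6 mm, at the back of the left tray. Origin under its centre.

How it is judged:
By the outcome, as a careful person would: the job done as asked, in the order asked, and still so for the second after the job is handed in, with the robot touching nothing.
Of cigar_a, cigar_b, cigar_c, cigar_d only 2 to 4 are there at a start; the rules pass over those that are not, and their reading is None.
At some moment in a run one of cigar_a, cigar_b, cigar_c, cigar_d may be knocked a few centimetres aside while the robot is not near it.
Once in a run the grip may slacken for a moment while it holds something.
It also fails if it takes over 210 s, if anything falls off the work surface, if the arm or the gripper's body presses on something with over 40 N, if the wrist force passes 120 N, or if a joint passes its speed limit or range.

## Robot

A 6-joint arm with a two-finger parallel gripper is mounted at the origin on a cart in front of the work surface, level with it; the furniture and walls round the work are solid. World frame = base frame: x ahead of the robot, y to its left, z up, the work surface at z = 0. Lengths are in mm, angles in rad, forces in N, time in s.
With the tool pointing down it reaches from about 275 to 750 mm from the base axis. Payload 10.2 kg.
Tool frame: the origin (TCP) lies at the very end of the fingers, on their centre line; the grasp point (between the pads) lies 19 mm behind it; z points along the fingers, y is the direction in which the jaws open and shut (so a half turn about z gives the same grasp; the last joint's range is limited). The gripper opens to 85 mm and grips with 20 to 120 N. Pads are 22 mm wide; open, the fingers measure 114 mm over their backs; the gripper's body (76 mm by 85 mm) begins 54 mm behind the grasp point. The pads swing forward as they close: fully open they stand 13 mm farther back than shut.
Start: joints at [-1.532, 0.313, 1.498, -0, 1.331, -0.223], TCP at [135.867, -507.121, 231.294] pointing down, gripper open.
Joint ranges: [-2.94, 2.94], [-0.97, 2.17], [0.19, 2.56], [-1.23, 4.37], [0.02, 3.11], [-2.88, 2.88]. Speed limits (rad/s): [2.39, 2.39, 3.01, 3.14, 3.14, 3.14].

## Interface

Orientations are given as a unit quaternion [w, x, y, z].
In Python, from rig import * gives the robot as it stands. The module is installed in compiled form; this text tells all that it offers.
- The arm moves only by the shell command python3 -m crank 'ROWS' [FORCE]. ROWS is a JSON object of lists of equal length, an entry for each row: "dp": the shift along the world's x, y, z in cm, a list of three; "delta_rot": the turn, a rotation vector about the world's x, y, z in degrees, a list of three; "claw": the closure in counts, from 0 (fully open) to 255 (shut). A call has 1 to 10 rows; each row shifts and turns the commanded pose from where the row before left it; what a row does not reach is not made up. A row lasts 1/10 s, in which the tool goes at most 50 mm and 8.59 degrees, less where a joint would pass 70% of its speed; a pose out of reach is approached as far as the arm can. A call is refused whole if a number of a shift passes 5 or a number of a turn 8.59, either way. A call with a gripper value outside its range is refused whole. The fingers move at their own pace and stop on an object; FORCE is the grip in N (left out, the last holds). Time passes only in rows, so rows that do not move let the fingers close. It gives the time, the measured TCP pose, the force and the opening at its end, in the units of the state.
- sense(): the state, without advancing time (a new reading comes with each control period).
- capture(name): name is "side" or "top"; returns (picture, depth): 420x560x3 uint8, red, green, blue; 420x560 float32, mm along the optical axis (not along the pixel's ray), 0 where there is no reading.
- camera_model(name): a dict with "fx", "fy", "cx", "cy" (pixels), "dist_coeffs" ([k1, k2, p1, p2, k3] as OpenCV has them; the pictures are not rectified), "cam_to_world" (4x4, takes a point from camera to world coordinates). Camera axes: x right, y up, looking along -z (the intrinsics and any distortion apply to the point x, -y, -z); pixel columns grow to the right and rows downward; lengths in mm; the calibration is good to about 2 mm. A picture is of the moment at which its call begins. camera_model takes no time and is no camera call.
- finish_job(): hands the job in, once; it reports no verdict.
Trained networks look in the newest picture that a camera, given by its name, has taken for a name from the list of things; names that differ only in an ending like _2 or _b are one class to them, and where a whole thing is asked for, a point or a joint stands for the part that bears it (a point fixed in the world has none). Each returns a list of dicts, best first, with "p" (0 to 1); they miss things now and then, are a little off and sometimes report something else, mostly with a low value. They report only what shows in the picture. A call takes as long as a camera call.
- boxes_of(camera, target): "centre" ([column, row] in pixels, amid what is visible of it).
- masks_of(camera, target): "region" (420x560 bool, what is visible of it) and "centre" ([column, row] in pixels, amid what is visible of it).
- pinpoint(camera, target): "centre" ([column, row] in pixels: a listed point, or the origin of a listed thing).
The state is a dict: "time_s": time; "joints": joint angles; "dq": joint speeds; "tau": joint torques, N m; "eef_pos": TCP position; "ee_rot": TCP orientation; "force": force on the tool from outside, world axes, zero at the start; "wrist_torque": the same for the moment, N m; "grip_width": opening from 0.0 (shut) to 1.0 (fully open).
Only numpy, scipy, OpenCV 4.12 (cv2) and the standard library are available. Lean on these libraries where they do the work, as an engineer would, in place of code of your own. Each camera call takes 0.05 s, during which the arm holds its last target.

## Working session

There is one attempt and no reset: what is moved stays moved. The work goes in short steps, Python scripts to look and compute and a shell command to move; the robot and the scene stay as the last step left them, time stands still between calls to the robot, and variables do not carry over. Pictures are saved under pics/ and viewed, and the job is handed in when it is done.

```bash
ls; mkdir -p pics
cat > h.py <<'E'
from rig import *
import numpy as np, cv2
def snap(n,f):
    im,d=capture(n); cv2.imwrite('pics/'+f+'.png',im[:,:,::-1]); return im,d
def ray(n,px):
    m=camera_model(n);K=np.array([[m['fx'],0,m['cx']],[0,m['fy'],m['cy']],[0,0,1.]])
    u=cv2.undistortPoints(np.array([[px]],float),K,np.array(m['dist_coeffs'],float))[0,0]
    T=np.array(m['cam_to_world']);d=T[:3,:3]@np.array([u[0],-u[1],-1.]);return T[:3,3],d
def at_z(n,px,z):
    o,d=ray(n,px);return o+d*(z-o[2])/d[2]
def at_depth(n,px,dep):
    o,d=ray(n,px);return o+d*dep
def proj(n,P):
    m=camera_model(n);T=np.array(m['cam_to_world']);K=np.array([[m['fx'],0,m['cx']],[0,m['fy'],m['cy']],[0,0,1.]])
    c=T[:3,:3].T@(np.array(P,float)-T[:3,3]);c=np.array([c[0],-c[1],-c[2]])
    return cv2.projectPoints(c.reshape(1,1,3),np.zeros(3),np.zeros(3),K,np.array(m['dist_coeffs'],float))[0][0,0]
E
python3 - <<'E'
from h import *
np.set_printoptions(precision=2,suppress=True)
print(sense())
for n in('top','side'):
    snap(n,n+'0'); print(n,np.array(camera_model(n)['cam_to_world']))
for t in ['cigar_a_mid','mould_press','lever_grip','knob_grip','groove_1','lever_hinge','gum_pot']:
  for n in('top','side'):
    for r in pinpoint(n,t)[:5]: print(n,t,round(r['p'],2),np.round(r['centre'],1))
E
```

```text
pics
{'time_s': 0.0, 'joints': array([-1.53,  0.31,  1.5 , -0.  ,  1.33, -0.22]), 'dq': array([-0., -0., -0., -0.,  0.,  0.]), 'tau': array([  0.  , -41.23, -25.97,  -0.  ,   0.  ,  -0.  ]), 'eef_pos': array([ 135.85, -506.85,  230.74]), 'ee_rot': array([-0.  ,  0.99,  0.13,  0.  ]), 'force': array([0.61, 0.01, 0.56]), 'wrist_torque': array([-0.04,  0.06, -0.02]), 'grip_width': 0.9986207597875281}
top [[  -0.01    1.     -0.08  410.8 ]
 [  -1.     -0.01   -0.    160.71]
 [  -0.      0.08    1.   1285.32]
 [   0.      0.      0.      1.  ]]
side [[  -0.92    0.24   -0.32  100.54]
 [  -0.4    -0.54    0.74 1124.57]
 [   0.01    0.81    0.59  872.44]
 [   0.      0.      0.      1.  ]]
top cigar_a_mid 0.83 [289.5 227.5]
side cigar_a_mid 0.89 [293.6 230.2]
top mould_press 0.67 [383.3 212.1]
top mould_press 0.29 [157.2 204.1]
side mould_press 0.95 [307.5 182. ]
top lever_grip 0.84 [376.2 245.3]
side lever_grip 0.56 [332.4 171. ]
top knob_grip 0.56 [417.4 244.7]
top knob_grip 0.25 [396.8 214.9]
side knob_grip 0.61 [341.1 154.7]
side knob_grip 0.38 [261.7 261. ]
top groove_1 0.94 [394.2 214.7]
top groove_1 0.83 [412.5 213. ]
top groove_1 0.82 [379.4 212.8]
top groove_1 0.68 [364.2 211.6]
side groove_1 0.87 [301.2 187.1]
side groove_1 0.8 [308.9 171.5]
side groove_1 0.71 [271.2 196. ]
side groove_1 0.67 [305.6 176.9]
side groove_1 0.65 [315.1 166.6]
top lever_hinge 0.71 [386.  174.6]
top lever_hinge 0.5 [363.6 212.6]
side lever_hinge 0.88 [278.1 165.7]
top gum_pot 0.49 [335.9 189.2]
```

View pics/top0.png

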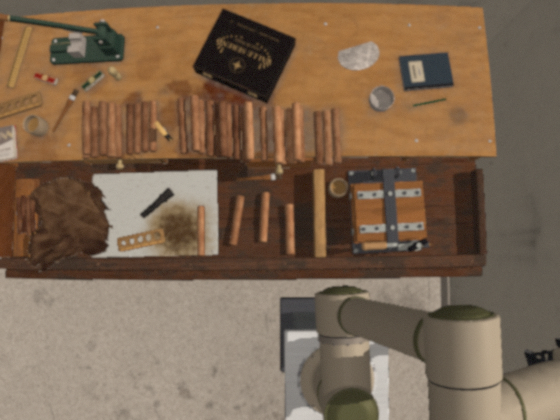

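View pics/side0.png

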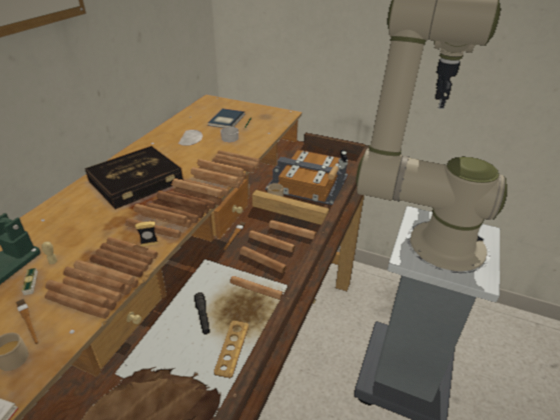

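Run:
```python
from h import *
im=cv2.imread('pics/top0.png'); cv2.imwrite('pics/top0z.png',cv2.resize(im[140:290,230:450],None,fx=3.6,fy=3.6,interpolation=cv2.INTER_CUBIC))
for n in('top','side'):
    for r in masks_of(n,'cigar_a_mid'):
        m=r['region'].astype(np.uint8); ys,xs=np.nonzero(m)
        if len(xs)<10: continue
        rect=cv2.minAreaRect(np.c_[xs,ys].astype(np.float32))
        print(n,round(r['p'],2),np.round(r['centre'],1),len(xs),np.round(rect[0],1),np.round(rect[1],1),round(rect[2],1), 'w',np.round(at_z(n,r['centre'],13),0))
print(at_z('top',(417.4,244.7),108),at_z('side',(341.1,154.7),108))
print(at_z('top',(376.2,245.3),104),at_z('side',(332.4,171),104))
print(at_z('top',(386,174.6),52),at_z('side',(278.1,165.7),52))
for p in [(394.2,214.7),(412.5,213),(379.4,212.8),(364.2,211.6)]: print(at_z('top',p,36))
```

```text
top 0.84 [290.6 228.2] 377 [289.5 228. ] [48.  9.] 90.0 w [464. 136.  13.]
side 0.91 [293.2 228.4] 373 [292.3 229.3] [46.8  8.2] 15.3 w [459. 137.  13.]
[ 409.17251767 -223.02984067  108.        ] [ 416.03022052 -219.10272303  108.        ]
[ 409.21086365 -104.9568368   104.        ] [ 412.72345656 -103.65850355  104.        ]
[ 620.71396327 -152.53570974   52.        ] [ 630.94697274 -139.08558273   52.        ]
[ 500.64546536 -177.77515509   36.        ]
[ 505.244306   -234.47885068   36.        ]
[ 506.85337268 -132.57600963   36.        ]
[510.93401953 -86.33273611  36.        ]
```

View zoom.

View pics/top0z.png

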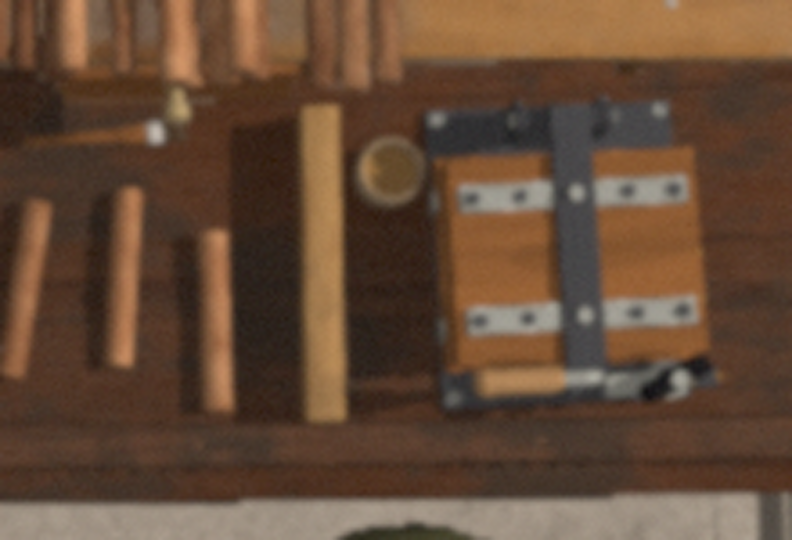

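Run:
```python
from h import *
def fit(m,n,z):
    ys,xs=np.nonzero(m);P=np.array([at_z(n,(x,y),z)[:2] for x,y in zip(xs,ys)])
    (c,s,a)=cv2.minAreaRect(P.astype(np.float32))
    v=np.linalg.svd(P-P.mean(0))[2][0]; v*=np.sign(v[0])
    return np.round(P.mean(0)),np.round(c),np.round(s),np.degrees(np.arctan2(v[1],v[0])).round(1)
for t in ['cigar_a_mid','cigar_b_mid','cigar_c_mid','cigar_d_mid']:
  for n in('top','side'):
    for r in masks_of(n,t)[:3]:
        if r['region'].sum()>20: print(n,t,round(r['p'],2),np.round(r['centre'],1),r['region'].sum(),*fit(r['region'],n,15))
for t in ['mould_press','clamp_lever','lock_knob']:
    for r in masks_of('top',t)[:2]:
        print(t,round(r['p'],2),np.round(r['centre'],1),r['region'].sum(),*fit(r['region'],'top',36))
im=cv2.imread('pics/side0.png'); cv2.imwrite('pics/side0z.png',cv2.resize(im[130:290,210:390],None,fx=3.6,fy=3.6,interpolation=cv2.INTER_CUBIC))
```

```text
top cigar_a_mid 0.84 [290.6 228.2] 377 [463. 139.] [465. 139.] [ 27. 146.] 0.2
side cigar_a_mid 0.91 [293.2 228.4] 373 [460. 145.] [462. 145.] [155.  39.] 0.2
top cigar_b_mid 0.65 [260.2 213.9] 378 [502. 217.] [501. 217.] [ 24. 150.] -3.7
side cigar_b_mid 0.72 [274.6 242.3] 339 [495. 222.] [498. 222.] [ 32. 157.] -4.2
top cigar_c_mid 0.79 [236.7 217.9] 430 [491. 301.] [491. 300.] [ 28. 155.] -10.3Traceback (most recent call last):
  File "<stdin>", line 10, in <module>
  File "<stdin>", line 3, in fit
  File "h.py", line 10, in at_z
    o,d=ray(n,px);return o+d*(z-o[2])/d[2]
        ~~~^^^^^^
  File "h.py", line 6, in ray
    m=camera_model(n);K=np.array([[m['fx'],0,m['cx']],[0,m['fy'],m['cy']],[0,0,1.]])
ValueError: time passes only in moves, steps and waits
```

```bash
python3 - <<'E'
s=open('h.py').read()
s=s.replace("def ray(n,px):\n    m=camera_model(n)","CM={n:camera_model(n) for n in('top','side')}\ndef ray(n,px):\n    m=CM[n]").replace("def proj(n,P):\n    m=camera_model(n)","def proj(n,P):\n    m=CM[n]")
s+='''
def fit(m,n,z):
    ys,xs=np.nonzero(m);P=np.array([at_z(n,(x,y),z)[:2] for x,y in zip(xs,ys)])
    (c,s,a)=cv2.minAreaRect(P.astype(np.float32))
    v=np.linalg.svd(P-P.mean(0))[2][0]; v*=np.sign(v[0])
    return np.round(P.mean(0)),np.round(c),np.round(s),np.degrees(np.arctan2(v[1],v[0])).round(1)
def cig(z=15,cams=('top','side')):
  for t in ['cigar_a_mid','cigar_b_mid','cigar_c_mid','cigar_d_mid']:
   for n in cams:
    for r in masks_of(n,t)[:2]:
        if r['region'].sum()>20: print(n,t,round(r['p'],2),np.round(r['centre'],1),r['region'].sum(),*fit(r['region'],n,z))
def zoom(f,x0,x1,y0,y1,k=3.6):
    im=cv2.imread('pics/%s.png'%f); cv2.imwrite('pics/%s_z.png'%f,cv2.resize(im[y0:y1,x0:x1],None,fx=k,fy=k,interpolation=cv2.INTER_CUBIC))
np.set_printoptions(precision=1,suppress=True)
'''
open('h.py','w').write(s)
E
python3 - <<'E'
from h import *
im,d=capture('top')
zoom('side0',250,370,130,220,6)
def zz(x,y): return (230+x/3.6,140+y/3.6)
for name,p in dict(BL=(436,120),BR=(660,110),FL=(453,398),hl=(480,382),hr=(562,380),knob=(672,384),cig=(217,320),
   plFL=(468,320),plFR=(696,310),plBL=(460,198),plBR=(688,188)).items():
    q=zz(*p); c=d[int(round(q[1])),int(round(q[0]))]; print(name,np.round(q,1),at_depth('top',q,c))
cig(cams=('top',))
E
```

```text
BL [351.1 173.3] [632.9 -54.4   7.2]
BR [413.3 170.6] [ 640.2 -250.3   10.9]
FL [355.8 250.6] [393.9 -63.1   8.8]
hl [363.3 246.1] [407.4 -66.3 112.9]
hr [386.1 245.6] [ 408.1 -130.5  115.6]
knob [416.7 246.7] [ 403.7 -217.6  117.5]
cig [290.3 228.9] [462.  136.8  16.1]
plFL [360.  228.9] [457.5 -65.   75. ]
plFR [423.3 226.1] [ 463.6 -255.4   69.1]
plBL [357.8 195. ] [557.2 -61.7  71.1]
plBR [421.1 192.2] [ 564.7 -253.4   66.5]
top cigar_a_mid 0.81 [288.9 227. ] 387 [462. 139.] [465. 139.] [152.  25.] 0.3
top cigar_b_mid 0.88 [263.7 216. ] 382 [499. 217.] [501. 217.] [ 24. 150.] -3.5
top cigar_c_mid 0.6 [234.8 218.4] 398 [494. 301.] [493. 302.] [ 28. 151.] -8.8
top cigar_c_mid 0.51 [387.6 213.2] 6092 [ 514. -161.] [ 519. -166.] [262. 243.] 8.2
top cigar_d_mid 0.84 [201.2 231.6] 350 [457. 411.] [461. 411.] [147.  22.] 0.2
```

View pics/side0_z.png

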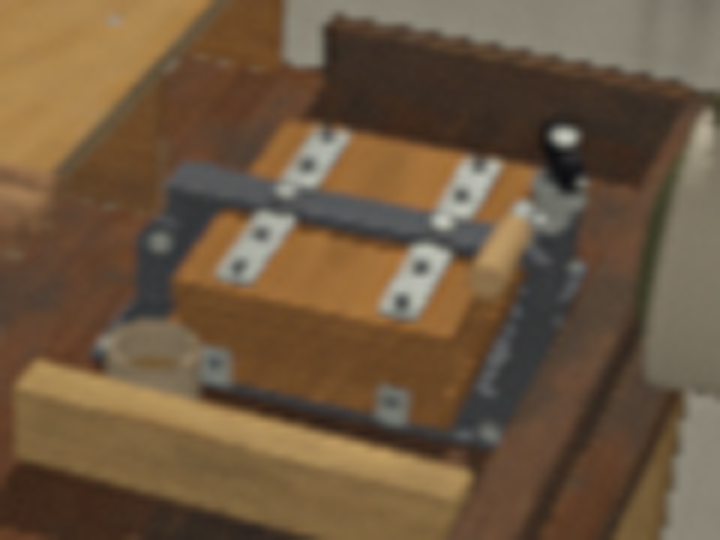

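```bash
python3 -c "
from h import *
from scipy.spatial.transform import Rotation as R
s=sense();w=s['ee_rot'];M=R.from_quat([*w[1:],w[0]]).as_matrix();print(M,np.degrees(np.arctan2(M[1,1],M[0,1])),s['eef_pos'])"
python3 -m crank '{"dp":[[2.73,2.86,-0.8],[2.73,2.86,-0.8],[2.73,2.86,-0.8],[2.73,2.86,-0.8],[2.73,2.86,-0.8],[2.73,2.86,-0.8],[2.73,2.86,-0.8],[2.73,2.86,-0.8],[2.73,2.86,-0.8],[2.73,2.86,-0.8]],"delta_rot":[[0,0,-8.16],[0,0,-8.16],[0,0,-8.16],[0,0,-8.16],[0,0,-8.16],[0,0,-8.16],[0,0,-8.16],[0,0,-8.16],[0,0,-8.16],[0,0,-8.16]],"claw":[60,60,60,60,60,60,60,60,60,60]}' 40
```

```text
[[ 1.   0.3 -0. ]
 [ 0.3 -1.   0. ]
 [-0.  -0.  -1. ]] -75.00107342348771 [ 135.9 -507.1  231.3]
time_s: 2.4
eef_pos: [403.8, -226.8, 153.0]
ee_rot: [0.0, 0.843, -0.538, 0.0]
force: [-0.0, 0.5, -0.7]
grip_width: 0.763
```

```bash
python3 -m crank '{"dp":[[0,0,0],[0,0,0]],"delta_rot":[[0,0,0],[0,0,0]],"claw":[60,60]}'
python3 - <<'E'
from h import *
from scipy.spatial.transform import Rotation as R
s=sense();w=s['ee_rot'];M=R.from_quat([*w[1:],w[0]]).as_matrix();print(np.degrees(np.arctan2(M[1,1],M[0,1])))
snap('top','t1');snap('side','s1');zoom('t1',340,460,150,260,5);zoom('s1',250,370,100,220,5)
E
```

```text
time_s: 2.6
eef_pos: [403.0, -227.7, 153.1]
ee_rot: [0.0, 0.846, -0.534, -0.0]
force: [-0.5, 0.4, -0.4]
grip_width: 0.771
-154.53222919109217
```

View pics/t1_z.png

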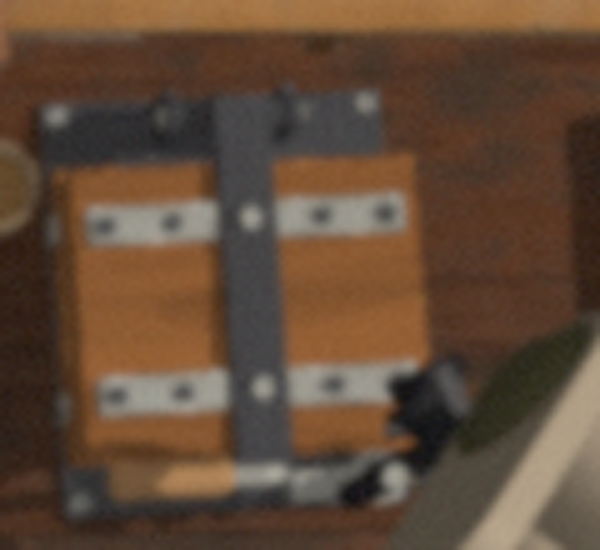

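View pics/s1_z.png

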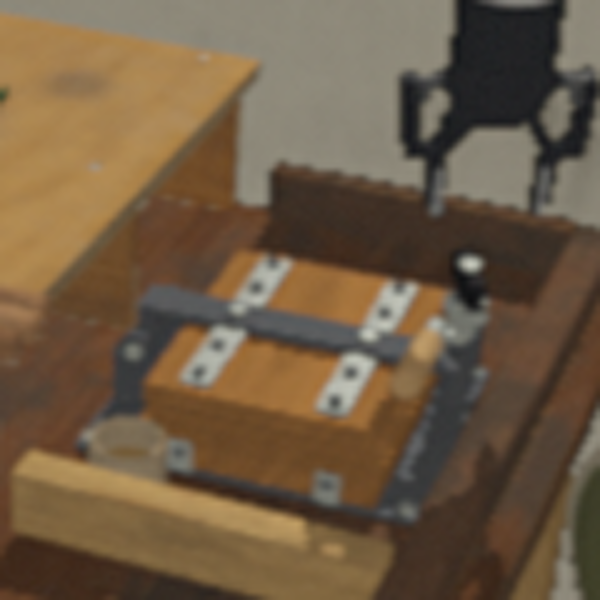

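Run:
```python
from h import *
print(at_z('top',(419.4,246),118),at_z('side',(343.6,152.6),118))
# rivets, z 10
for p in [(56,115),(366,102),(78,505)]: print(at_z('top',(340+p[0]/5,150+p[1]/5),10))
# side: handle ends & rivet FL
for p,z in [((408,510),10),((412,378),104),((425,335),104)]: print(at_z('side',(250+p[0]/5,100+p[1]/5),z))
print(at_z('top',(340+108/5,150+483/5),104),at_z('top',(340+234/5,150+477/5),104))
# project predicted model
from math import *
def W(p,O=(513,-157),a=radians(2.1)): return (O[0]+cos(a)*p[0]-sin(a)*p[1],O[1]+sin(a)*p[0]+cos(a)*p[1],p[2])
print(W((-105,-62,118)),W((-100,63,104)))
for c in [(-129,108,8),(129,108,8),(129,-108,8),(-129,-108,8)]:
  q=proj('top',W(c)); r=proj('side',W(c)); print((q-[340,150])*5,(r-[250,100])*5)
```

```text
[ 405.4 -225.4  118. ] [ 408.  -220.2  118. ]
[633.5 -54.2  10. ]
[ 640.8 -250.2   10. ]
[392.5 -62.1  10. ]
[392.  -55.5  10. ]
[403.8 -75.1 104. ]
[ 412.4 -133.   104. ]
[406.1 -63.1 104. ] [ 408.5 -135.4  104. ]
(410.3424285930476, -222.8059498284651, 118) (410.75860697362134, -97.7066820626003, 104)
[ 64.3 525.5] [423.4 517.8]
[ 39.5 108.5] [ 79.7 439.4]
[380.3  94.6] [182. 301.]
[410.1 507.2] [496.2 365.1]
```

```bash
python3 -m crank '{"dp":[[0.5,0.5,-1.5],[0,0,-1.5],[0,0,-1.5],[0,0,-1.4],[0,0,0],[0,0,0],[0,0,0],[0,0,0],[0,0,0],[0,0,0]],"delta_rot":[[0,0,-2.1],[0,0,0],[0,0,0],[0,0,0],[0,0,0],[0,0,0],[0,0,0],[0,0,0],[0,0,0],[0,0,0]],"claw":[60,60,60,60,60,150,255,255,255,255]}' 40
```

```text
time_s: 3.7
eef_pos: [408.3, -223.4, 94.9]
ee_rot: [0.0, 0.835, -0.551, 0.001]
force: [0.3, -0.5, 6.3]
grip_width: 0.163
```

Run:
```python
from h import *
s=sense();print(s['force'],s['wrist_torque'],s['joints'])
snap('top','t2');snap('side','s2');zoom('t2',340,460,150,260,5);zoom('s2',290,370,100,180,7)
```

```text
[ 0.3 -0.5  6.3] [ 0.1  0.  -0.1] [-0.8  0.3  1.8  0.   0.9  2. ]
```

View pics/s2_z.png

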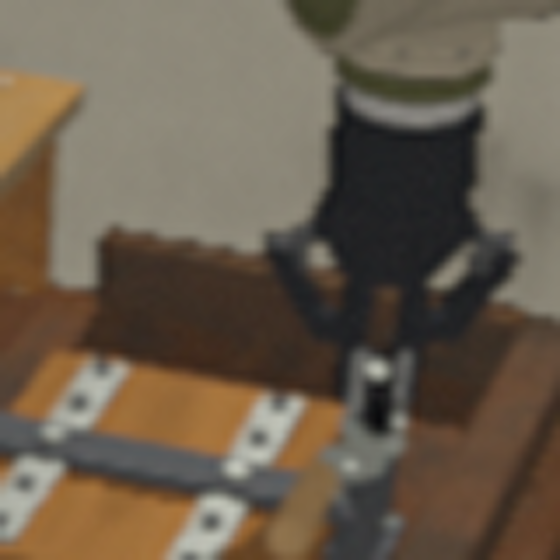

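```bash
python3 -m crank '{"dp":[[0,0,0.1],[0,0,0],[0,0,0],[0,0,0],[0,0,0],[0,0,0],[0,0,0],[0,0,0],[0,0,0],[0,0,0]],"delta_rot":[[0,0,7],[0,0,7],[0,0,7],[0,0,7],[0,0,7],[0,0,7],[0,0,7],[0,0,7],[0,0,7],[0,0,6]],"claw":[255,255,255,255,255,255,255,255,255,255]}' 50
python3 - <<'E'
from h import *
from scipy.spatial.transform import Rotation as R
s=sense();w=s['ee_rot'];M=R.from_quat([*w[1:],w[0]]).as_matrix();print(np.degrees(np.arctan2(M[1,1],M[0,1])),s['wrist_torque'],s['force'])
E
```

```text
time_s: 4.8
eef_pos: [408.8, -222.3, 95.0]
ee_rot: [-0.001, 1.0, 0.021, 0.001]
force: [9.5, 3.7, -4.3]
grip_width: 0.166
-87.57700552907127 [ 0.8 -1.5 -0.5] [ 9.5  3.7 -4.3]
```

```bash
python3 -m crank '{"dp":[[0,0,0],[0,0,0],[0,0,0],[0,0,3],[0,0,3],[0,0,3]],"delta_rot":[[0,0,0],[0,0,0],[0,0,0],[0,0,0],[0,0,0],[0,0,0]],"claw":[110,110,110,110,110,110]}' 40
python3 -m crank '{"dp":[[0,1.2,0],[0,1.2,0],[0,1.2,0],[0,1.2,0],[0,1.2,0],[0,1.2,0],[0,1.2,0],[0,1.2,0],[0,1.2,0],[0,1.2,0]],"delta_rot":[[0,0,8.2],[0,0,8.2],[0,0,8.2],[0,0,8.2],[0,0,8.2],[0,0,8.2],[0,0,8.2],[0,0,8.2],[0,0,8.2],[0,0,8.2]],"claw":[110,110,110,110,110,110,110,110,110,110]}' 40
python3 - <<'E'
from h import *
from scipy.spatial.transform import Rotation as R
s=sense();w=s['ee_rot'];M=R.from_quat([*w[1:],w[0]]).as_matrix();print(np.degrees(np.arctan2(M[1,1],M[0,1])),s['wrist_torque'],s['force'])
snap('side','s3');zoom('s3',250,370,100,220,5)
for t in ['lever_grip','lock_knob','knob_grip']:
    for r in pinpoint('side',t)[:2]: print(t,r)
E
```

```text
time_s: 5.4
eef_pos: [407.6, -223.0, 186.3]
ee_rot: [-0.0, 1.0, 0.018, -0.0]
force: [0.4, -0.6, -0.3]
grip_width: 0.574
time_s: 6.4
eef_pos: [407.7, -102.6, 185.2]
ee_rot: [-0.0, 0.741, 0.672, -0.0]
force: [-0.1, -0.0, -0.8]
grip_width: 0.569
-5.550956320862944 [-0.  0.  0.] [-0.1 -0.  -0.8]
lever_grip {'centre': [331.0, 168.8], 'p': 0.84}
lever_grip {'centre': [311.0, 170.0], 'p': 0.51}Traceback (most recent call last):
  File "<stdin>", line 6, in <module>
ValueError: it knows: cigar_a_mid, cigar_b_mid, cigar_c_mid, cigar_d_mid, groove, gum_brush, gum_pot, knob_grip, lever_grip, lever_hinge, mould_press, ring_gauge, torch_lighter
```

View pics/s3_z.png

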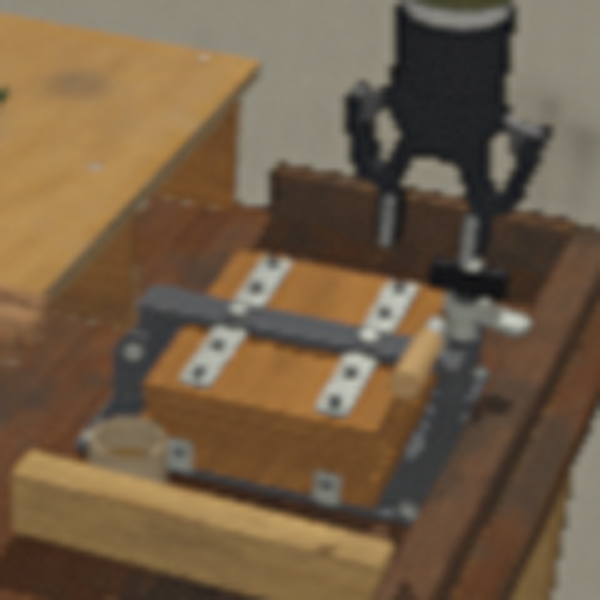

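```bash
python3 -m crank '{"dp":[[0.1,0.4,-2],[0,0,-2],[0,0,-2],[0,0,-2],[0,0,-1.9],[0,0,0],[0,0,0],[0,0,0],[0,0,0],[0,0,0]],"delta_rot":[[0,0,7.6],[0,0,0],[0,0,0],[0,0,0],[0,0,0],[0,0,0],[0,0,0],[0,0,0],[0,0,0],[0,0,0]],"claw":[110,110,110,110,110,110,180,255,255,255]}' 30
python3 - <<'E'
from h import *
s=sense();print(s['wrist_torque'],s['force'])
snap('side','s4');zoom('s4',250,370,100,220,5)
h=np.radians(13.5)
a=np.radians(13.54); L=222
prev=None
for i in range(0,17):
    th=a+1.57*i/16; p=np.array([-L*np.cos(th),L*np.sin(th)])
    if prev is not None: print(i,np.round((p-prev)/10,2))
    prev=p
E
```

```text
time_s: 7.5
eef_pos: [407.9, -99.5, 87.1]
ee_rot: [-0.0, 0.696, 0.718, -0.001]
force: [-10.1, -3.3, 7.7]
grip_width: 0.237
[-0.5  1.7  0.1] [-10.1  -3.3   7.7]
1 [0.6 2.1]
2 [0.8 2. ]
3 [1.  1.9]
4 [1.2 1.8]
5 [1.4 1.7]
6 [1.5 1.6]
7 [1.7 1.4]
8 [1.8 1.2]
9 [1.9 1. ]
10 [2.  0.8]
11 [2.1 0.7]
12 [2.1 0.5]
13 [2.2 0.2]
14 [2.2 0. ]
15 [ 2.2 -0.2]
16 [ 2.1 -0.4]
```

View pics/s4_z.png

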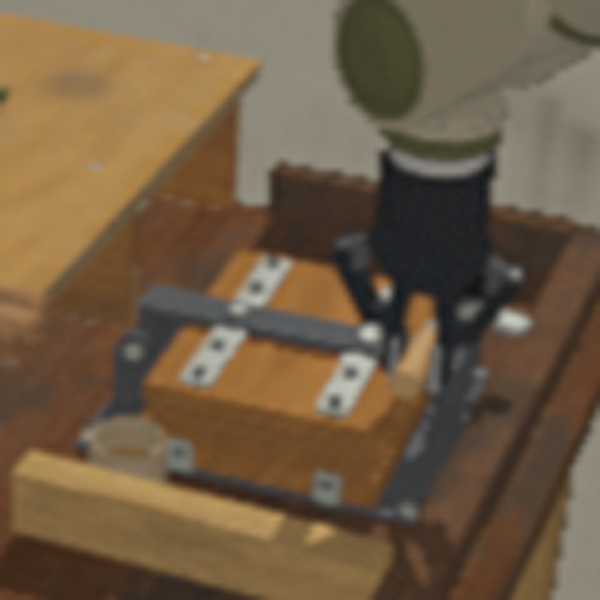

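```bash
python3 -m crank '{"dp":[[0.6,0.02,2.1],[0.8,0.03,2.0],[1.0,0.04,1.9],[1.2,0.04,1.8],[1.4,0.05,1.7],[1.5,0.05,1.6],[1.7,0.06,1.4],[1.8,0.06,1.2]],"delta_rot":[[0,0,0],[0,0,0],[0,0,0],[0,0,0],[0,0,0],[0,0,0],[0,0,0],[0,0,0]],"claw":[255,255,255,255,255,255,255,255]}' 30
python3 - <<'E'
from h import *
s=sense();print(s['wrist_torque'],s['force'])
snap('side','s5');zoom('s5',250,370,80,200,5)
E
```

```text
time_s: 8.35
eef_pos: [506.2, -95.6, 227.8]
ee_rot: [-0.001, 0.696, 0.718, -0.003]
force: [-19.6, 1.6, 23.2]
grip_width: 0.232
[0.2 3.7 0.1] [-19.6   1.6  23.2]
```

View pics/s5_z.png

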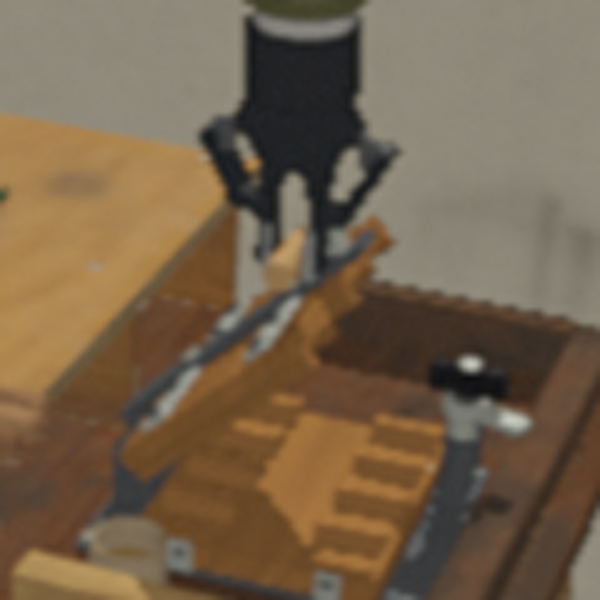

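```bash
python3 -m crank '{"dp":[[1.6,0.07,1.4],[2.0,0.07,0.9],[2.1,0.07,0.7],[2.1,0.07,0.5],[2.2,0.08,0.2],[2.2,0.08,0]],"delta_rot":[[0,0,0],[0,0,0],[0,0,0],[0,0,0],[0,0,0],[0,0,0]],"claw":[255,255,255,255,255,255]}' 30
python3 - <<'E'
from h import *
s=sense();print(s['wrist_torque'],s['force'])
E
```

```text
time_s: 9.0
eef_pos: [631.1, -90.9, 262.2]
ee_rot: [0.0, 0.696, 0.718, -0.0]
force: [-4.2, 0.0, 3.3]
grip_width: 0.237
[0.  0.8 0.1] [-4.2  0.   3.3]
```

```bash
python3 -m crank '{"dp":[[2.2,0.08,-0.2],[2.1,0.08,-0.4],[0.5,0,-0.2],[0.3,0,-0.1]],"delta_rot":[[0,0,0],[0,0,0],[0,0,0],[0,0,0]],"claw":[255,255,255,255]}' 30
python3 - <<'E'
from h import *
s=sense();print(s['wrist_torque'],s['force'])
snap('side','s6');zoom('s6',250,370,80,200,5)
snap('top','t6');zoom('t6',330,470,130,270,4)
E
```

```text
time_s: 9.4
eef_pos: [676.3, -89.3, 255.0]
ee_rot: [-0.006, 0.696, 0.718, -0.005]
force: [-59.8, 4.1, 28.5]
grip_width: 0.235
[ 0.6  9.7 -0. ] [-59.8   4.1  28.5]
```

View pics/s6_z.png

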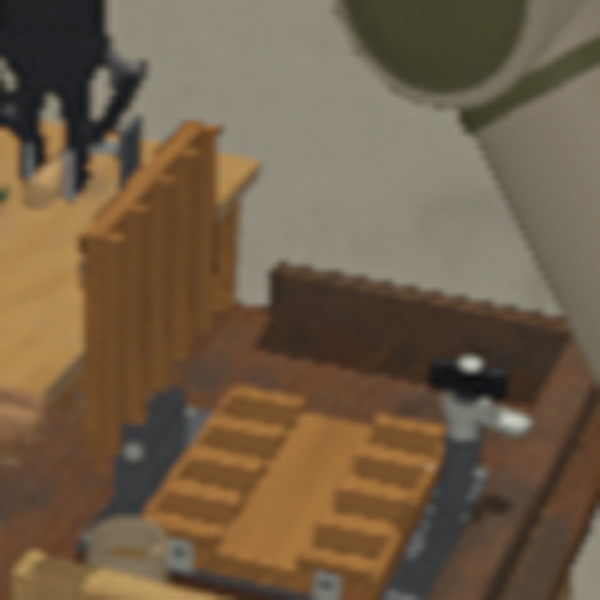

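View pics/t6_z.png

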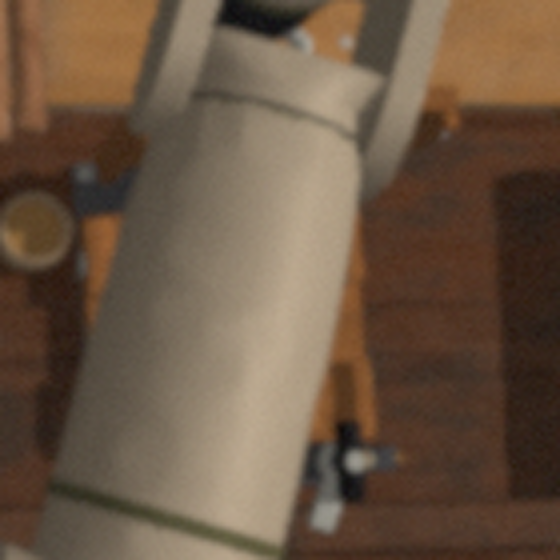

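```bash
python3 -m crank '{"dp":[[-0.8,0,0.3],[0,0,0],[0,0,0],[0,0,0],[0,0,3],[0,0,3],[-3,2,0],[-3,3,0],[-4,3,0],[-4,3,0]],"delta_rot":[[0,0,0],[0,0,0],[0,0,0],[0,0,0],[0,0,0],[0,0,0],[0,0,0],[0,0,0],[0,0,0],[0,0,0]],"claw":[255,110,110,110,110,110,110,110,80,60]}' 30
python3 - <<'E'
from h import *
s=sense();print(s['wrist_torque'],s['force'])
snap('side','s7')
im,d=snap('top','t7');zoom('t7',180,460,130,270,2.8)
np.save('d7.npy',d)
for t in ['groove','mould_press','lever_hinge']:
    for r in pinpoint('top',t)[:5]: print(t,r['centre'],round(r['p'],2),at_z('top',r['centre'],36))
cig()
E
```

```text
time_s: 10.5
eef_pos: [532.4, 21.4, 313.8]
ee_rot: [-0.0, 0.696, 0.718, 0.0]
force: [0.3, 0.4, 0.8]
grip_width: 0.768
[ 0. -0.  0.] [0.3 0.4 0.8]
groove [364.6, 213.5] 0.81 [505.2 -87.4  36. ]
groove [377.1, 215.4] 0.71 [ 499.1 -125.3   36. ]
groove [396.9, 213.7] 0.71 [ 503.6 -186.2   36. ]
groove [411.6, 212.0] 0.59 [ 508.3 -231.8   36. ]
mould_press [384.5, 211.5] 0.72 [ 510.6 -148.3   36. ]
top cigar_a_mid 0.96 [289.6 227.5] 407 [465. 139.] [465. 139.] [153.  25.] 0.9
side cigar_a_mid 0.74 [294.3 230.6] 383 [457. 145.] [462. 146.] [160.  41.] 0.3
top cigar_b_mid 0.92 [263.8 215.2] 378 [501. 217.] [501. 217.] [ 24. 150.] -3.7
top cigar_b_mid 0.45 [408.4 206.6] 3675 [ 554. -214.] [ 559. -194.] [257. 378.] -7.3
side cigar_b_mid 0.53 [274.2 243.3] 357 [494. 223.] [497. 223.] [ 34. 155.] -4.9
side cigar_b_mid 0.25 [294.5 169.1] 3955 [ 588. -264.] [ 625. -401.] [351. 870.] -52.7
top cigar_c_mid 0.61 [235.9 219.8] 387 [492. 301.] [493. 301.] [ 25. 151.] -9.3
top cigar_c_mid 0.47 [411.9 157. ] 1058 [ 691. -241.] [ 693. -220.] [248. 106.] 65.8
side cigar_c_mid 0.74 [265.1 258.3] 359 [488. 306.] [490. 306.] [ 29. 154.] -9.6
top cigar_d_mid 0.57 [200.5 228.2] 395 [462. 411.] [463. 411.] [150.  26.] 0.5
side cigar_d_mid 0.89 [255.5 288. ] 468 [459. 414.] [461. 413.] [154.  30.] -0.0
```

View pics/t7_z.png

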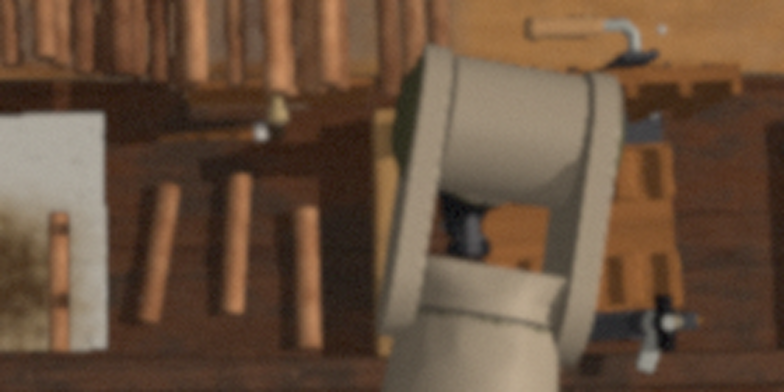

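View pics/s7.png

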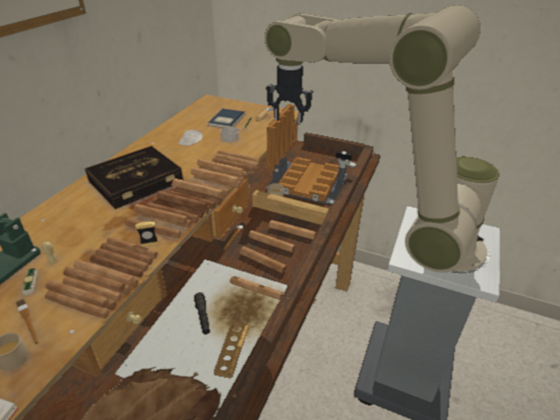

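```bash
python3 -m crank '{"dp":[[-0.68,1.19,-1.7],[-0.68,1.19,-1.7],[-0.68,1.19,-1.7],[-0.68,1.19,-1.7],[-0.68,1.19,-1.7],[-0.68,1.19,-1.7],[-0.68,1.19,-1.7],[-0.68,1.19,-1.7],[-0.68,1.19,-1.7],[-0.68,1.19,-1.7]],"delta_rot":[[0,0,8.5],[0,0,8.5],[0,0,8.5],[0,0,8.5],[0,0,8.5],[0,0,8.5],[0,0,8.5],[0,0,8.5],[0,0,8.5],[0,0,8.5]],"claw":[80,80,80,80,80,80,80,80,80,80]}' 40
cat >> h.py <<'E'
from scipy.spatial.transform import Rotation as R
def phi():
    s=sense();w=s['ee_rot'];M=R.from_quat([*w[1:],w[0]]).as_matrix();return np.degrees(np.arctan2(M[1,1],M[0,1])).round(1)
E
python3 - <<'E'
from h import *
print(phi())
im,d=snap('top','t8');zoom('t8',340,460,130,260,4.5)
for t in ['groove','mould_press','lever_hinge']:
    for r in pinpoint('top',t)[:5]: print(t,r['centre'],round(r['p'],2),at_z('top',r['centre'],36))
# depth map of press: world height rows
K=[]
for v in range(165,262):
    for u in range(340,440):
        if d[v,u]>0: K.append(at_depth('top',(u,v),d[v,u]))
K=np.array(K); np.save('press.npy',K)
for lo,hi in[(18,29),(31,41)]:
    m=(K[:,2]>lo)&(K[:,2]<hi)&(K[:,1]>-270)&(K[:,1]<-50); print(lo,m.sum())
E
```

```text
time_s: 12.15
eef_pos: [465.7, 139.9, 143.5]
ee_rot: [0.0, 0.025, 1.0, 0.0]
force: [0.6, 0.3, -0.3]
grip_width: 0.685
87.1
groove [397.3, 215.1] 0.78 [ 499.3 -187.3   36. ]
groove [361.7, 208.9] 0.74 [519.2 -78.9  36. ]
groove [411.9, 212.2] 0.65 [ 507.7 -232.7   36. ]
groove [380.4, 214.1] 0.57 [ 502.9 -135.5   36. ]
mould_press [386.7, 212.6] 0.85 [ 507.2 -154.9   36. ]
lever_hinge [387.9, 172.6] 0.55 [ 629.6 -162.7   36. ]
18 2470
31 1326
```

View pics/t8_z.png

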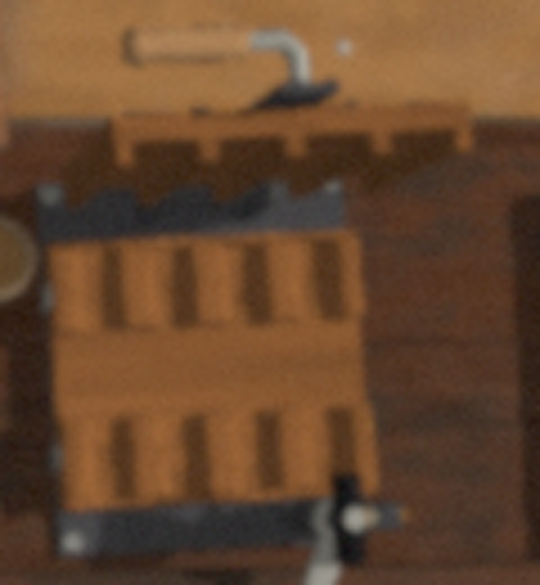

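```bash
cat > ov.py <<'E'
from h import *
import sys
from math import *
def W(p,O,a): return (O[0]+cos(a)*p[0]-sin(a)*p[1],O[1]+sin(a)*p[0]+cos(a)*p[1],p[2])
def overlay(n,f,O,a,box,k,out):
    a=radians(a);x0,x1,y0,y1=box
    im=cv2.imread('pics/%s.png'%f); im=cv2.resize(im[y0:y1,x0:x1],None,fx=k,fy=k,interpolation=cv2.INTER_CUBIC)
    def pt(p): q=proj(n,W(p,O,a)); return tuple(int(round(v)) for v in ((q-[x0,y0]+.5)*k))
    def line(p,q,c): cv2.line(im,pt(p),pt(q),c,1,cv2.LINE_AA)
    for gy in(75,25,-25,-75):
        for s in(-16,16):
            for xa,xb in((-85,-30),(30,85)): line((xa,gy+s,36),(xb,gy+s,36),(0,255,0))
        for xs in (-85,85): line((xs,gy-16,24),(xs,gy+16,24),(255,255,0))
    for x in(-30,30): line((x,-100,36),(x,100,36),(255,0,255))
    P=[(-129,108,8),(129,108,8),(129,-108,8),(-129,-108,8)]
    for i in range(4): line(P[i],P[(i+1)%4],(0,0,255))
    line((-105-29,-62,117),(-105+29,-62,117),(255,255,255))
    cv2.imwrite('pics/%s.png'%out,im)
E
python3 - <<'E'
from ov import *
overlay('top','t8',(513,-157),2.1,(340,460,150,270),4.5,'ovA')
snap('side','s8');overlay('side','s8',(513,-157),2.1,(255,365,120,220),6,'ovB')
E
```

```text
(no output)
```

View pics/ovA.png

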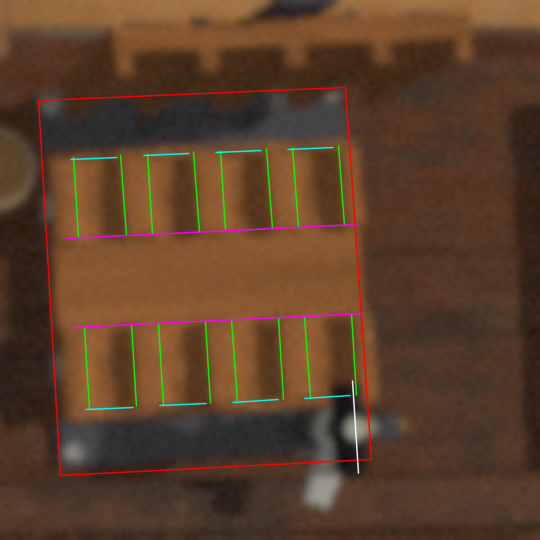

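View pics/ovB.png

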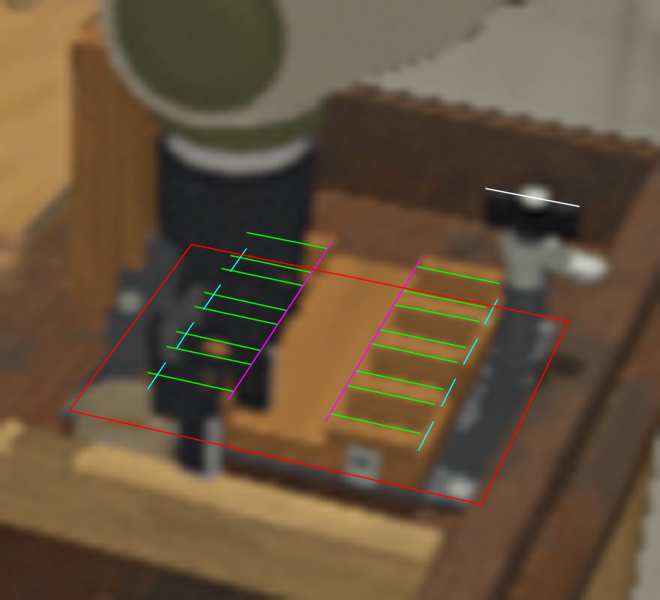

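```bash
python3 -m crank '{"dp":[[0,0,-3],[0,0,-3],[0,0,-3],[0,0,-2.5],[0,0,-1.5],[0,0,-0.9],[0,0,0],[0,0,0],[0,0,0],[0,0,0]],"delta_rot":[[0,0,3.4],[0,0,0],[0,0,0],[0,0,0],[0,0,0],[0,0,0],[0,0,0],[0,0,0],[0,0,0],[0,0,0]],"claw":[80,80,80,80,80,80,160,255,255,255]}' 30
python3 -m crank '{"dp":[[0,0,3],[0,0,4],[0,0,4]],"delta_rot":[[0,0,0],[0,0,0],[0,0,0]],"claw":[255,255,255]}' 30
python3 - <<'E'
from h import *
print(phi())
snap('side','s9');zoom('s9',220,360,100,250,4)
E
```

```text
time_s: 13.4
eef_pos: [466.8, 139.4, 6.3]
ee_rot: [0.001, -0.002, 1.0, -0.0]
force: [-0.5, -0.8, 7.1]
grip_width: 0.272
time_s: 13.7
eef_pos: [465.5, 139.5, 116.7]
ee_rot: [-0.0, -0.002, 1.0, 0.0]
force: [0.3, -0.1, -0.7]
grip_width: 0.268
90.2
```

View pics/s9_z.png

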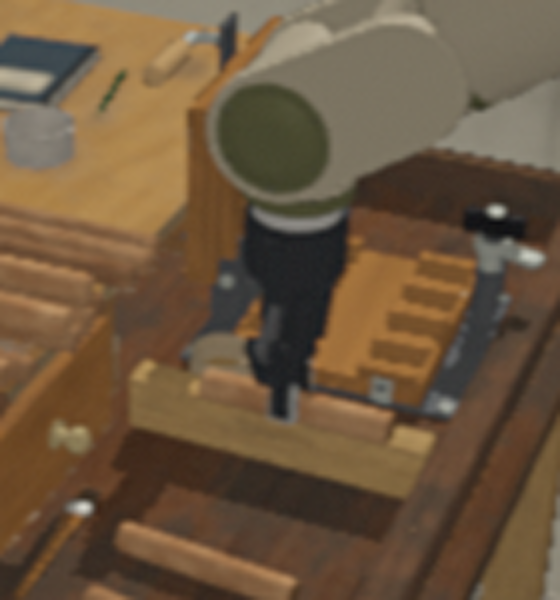

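```bash
python3 -m crank '{"dp":[[0.5,-3,0.5],[0.5,-3.6,0],[0.5,-3.6,0],[0.6,-3.6,0],[0.6,-3.6,0],[0.6,-3.6,0],[0.6,-3.6,0],[0.6,-3.6,0],[0.6,-3.6,0]],"delta_rot":[[0,0,0.2],[0,0,0.2],[0,0,0.2],[0,0,0.2],[0,0,0.2],[0,0,0.2],[0,0,0.2],[0,0,0.2],[0,0,0.3]],"claw":[255,255,255,255,255,255,255,255,255]}' 30
python3 -m crank '{"dp":[[0,0,0],[0,0,-2.5],[0,0,-2.5],[0,0,-1],[0,-1,0],[0,-1,0],[0.05,-1,0],[0.05,-1,0]],"delta_rot":[[0,0,0],[0,0,0],[0,0,0],[0,0,0],[0,0,0],[0,0,0],[0,0,0],[0,0,0]],"claw":[255,255,255,255,255,255,255,255]}' 30
python3 -c "
from h import *
print(phi())
snap('side','s10');zoom('s10',240,370,110,230,5)
cig(50)"
```

```text
time_s: 14.65
eef_pos: [516.9, -180.0, 120.3]
ee_rot: [0.0, -0.018, 1.0, -0.0]
force: [1.3, 0.5, -0.8]
grip_width: 0.27
time_s: 15.45
eef_pos: [518.2, -219.9, 61.1]
ee_rot: [0.001, -0.018, 1.0, -0.001]
force: [0.6, -0.1, -0.9]
grip_width: 0.269
92.1
side cigar_a_mid 0.61 [319.7 156.6] 199 [ 517. -247.] [ 521. -248.] [157.  48.] 0.1
side cigar_a_mid 0.22 [200.9 309.4] 418 [529. 568.] [528. 569.] [ 29. 134.] -49.5
top cigar_b_mid 0.43 [260.2 195.9] 89 [533. 215.] [502. 218.] [ 22. 142.] -5.4
top cigar_b_mid 0.39 [394.5 163.2] 2015 [ 669. -186.] [ 680. -195.] [283. 127.] -87.5
side cigar_b_mid 0.66 [273.  242.6] 376 [478. 260.] [481. 260.] [ 37. 151.] -4.4
side cigar_c_mid 0.62 [265.4 258.6] 410 [471. 340.] [472. 339.] [ 34. 150.] -9.3
top cigar_d_mid 0.68 [388.6 198.1] 7664 [ 547. -160.] [ 555. -166.] [283. 380.] -11.8
top cigar_d_mid 0.58 [197.7 230.8] 403 [461. 404.] [461. 406.] [146.  24.] -0.1
side cigar_d_mid 0.61 [254.2 290. ] 480 [445. 442.] [447. 442.] [148.  31.] 0.2
```

View pics/s10_z.png

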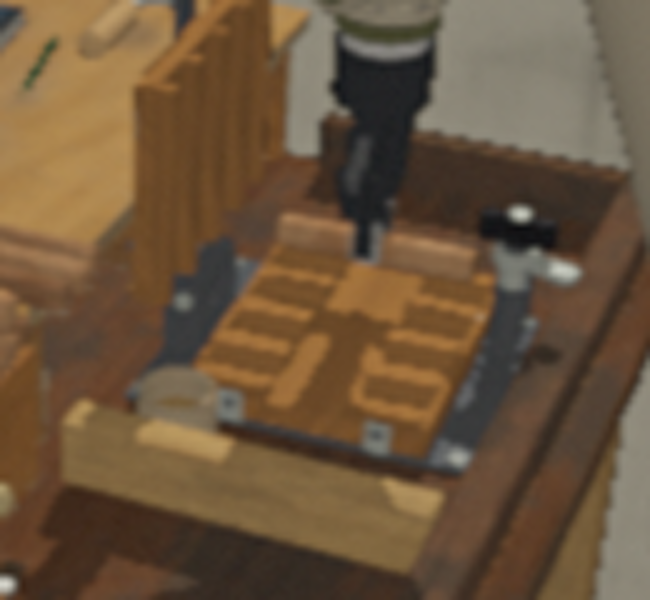

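```bash
python3 -m crank '{"dp":[[-0.1,-1.2,0],[0,0,-1],[0,0,-1],[0,0,-0.6],[0,0,-0.4],[0,0,0]],"delta_rot":[[0,0,0],[0,0,0],[0,0,0],[0,0,0],[0,0,0],[0,0,0]],"claw":[255,255,255,255,255,255]}' 30
python3 -c "
from h import *
print(phi(),sense()['wrist_torque'])
snap('side','s11');zoom('s11',240,370,110,230,5)"
```

```text
time_s: 16.5
eef_pos: [516.8, -230.7, 30.3]
ee_rot: [-0.0, -0.018, 1.0, -0.0]
force: [-3.5, -1.5, 4.9]
grip_width: 0.271
92.1 [-0.1  0.4 -0.1]
```

View pics/s11_z.png

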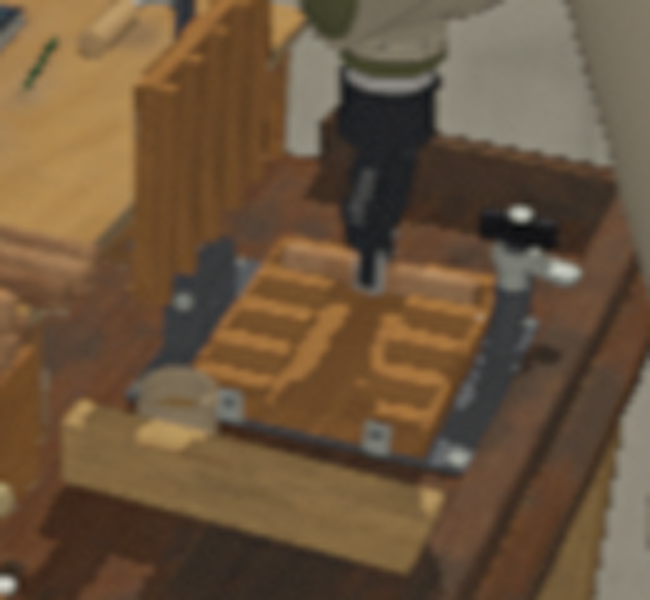

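```bash
python3 -m crank '{"dp":[[0,0,0],[0,0,0],[0,0,0],[0,0,2],[0,0,3],[0,0,4]],"delta_rot":[[0,0,0],[0,0,0],[0,0,0],[0,0,0],[0,0,0],[0,0,0]],"claw":[150,150,150,150,150,150]}' 30
python3 -m crank '{"dp":[[-0.2,4.5,0],[-0.2,4.5,0],[-0.2,4.5,0],[-0.2,4.5,0],[-0.2,4.5,0],[-0.2,4.5,0],[-0.2,4.5,0],[-0.2,4.5,0],[-0.1,4.5,0],[0,4.2,0]],"delta_rot":[[0,0,-0.6],[0,0,-0.6],[0,0,-0.6],[0,0,-0.6],[0,0,-0.6],[0,0,-0.6],[0,0,-0.6],[0,0,-0.6],[0,0,-0.6],[0,0,-0.6]],"claw":[150,150,80,80,80,80,80,80,80,80]}' 30
python3 - <<'E'
from ov import *
print(phi())
snap('top','t12');snap('side','s12');zoom('s12',240,370,110,230,5)
overlay('top','t12',(513,-157),2.1,(340,460,150,270),4.5,'ovC')
cig()
E
```

```text
time_s: 17.15
eef_pos: [516.1, -229.9, 119.8]
ee_rot: [-0.001, -0.018, 1.0, 0.001]
force: [0.5, 0.3, 0.9]
grip_width: 0.411
time_s: 18.15
eef_pos: [499.3, 218.6, 120.2]
ee_rot: [0.0, 0.034, 0.999, 0.0]
force: [0.2, -0.5, -0.6]
grip_width: 0.687
86.1
top cigar_a_mid 0.65 [411.5 208.6] 431 [ 515. -237.] [ 517. -237.] [156.  28.] 2.7
side cigar_a_mid 0.67 [202.5 310.6] 428 [548. 544.] [546. 544.] [ 31. 142.] -49.1
side cigar_a_mid 0.46 [317.6 164.8] 212 [ 520. -266.] [ 521. -266.] [151.  49.] 2.4
top cigar_b_mid 0.53 [260.1 225.6] 40 [470. 218.] [470. 218.] [21. 15.] -72.4
side cigar_b_mid 0.77 [272.5 241. ] 365 [497. 222.] [498. 222.] [ 34. 157.] -4.3
top cigar_c_mid 0.49 [395.8 161.4] 1992 [ 677. -198.] [ 690. -204.] [128. 293.] -88.0
side cigar_c_mid 0.85 [264.  258.3] 366 [487. 307.] [489. 306.] [ 31. 156.] -10.0
top cigar_d_mid 0.88 [201.9 228.4] 382 [461. 411.] [463. 411.] [150.  22.] -0.1
top cigar_d_mid 0.4 [386.6 199.1] 7486 [ 553. -165.] [ 560. -170.] [294. 392.] -12.8
side cigar_d_mid 0.98 [257.9 288.6] 526 [461. 413.] [462. 413.] [154.  36.] -0.0
```

View pics/ovC.png

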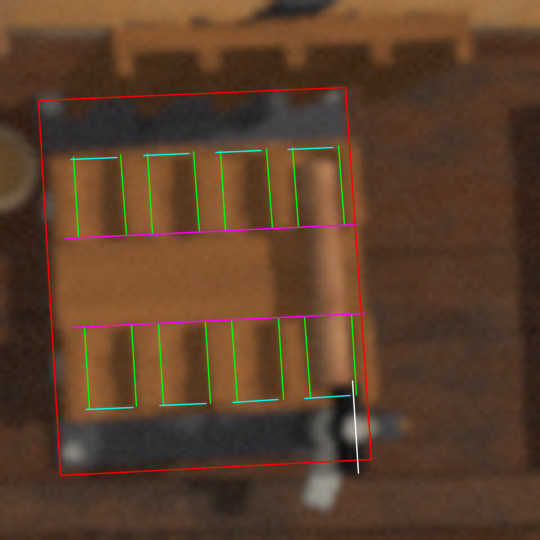

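View pics/s12_z.png

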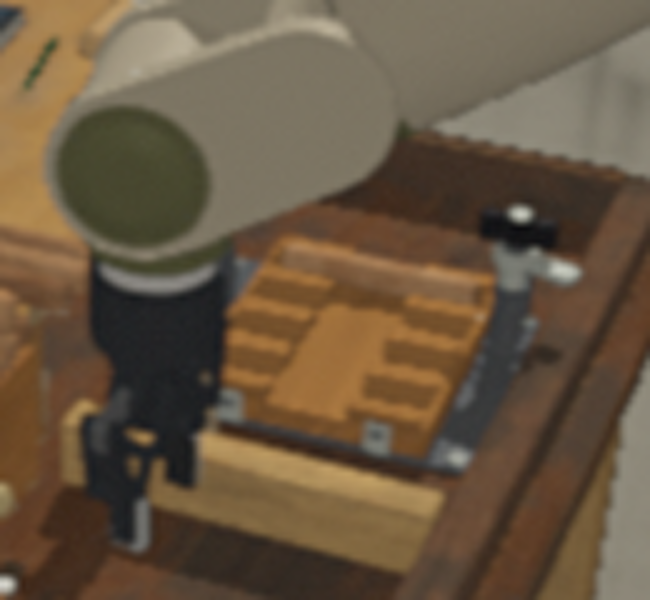

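```bash
python3 -m crank '{"dp":[[0,-0.1,-3],[0,0,-3],[0,0,-3],[0,0,-1.6],[0,0,-0.9],[0,0,0],[0,0,0],[0,0,0],[0,0,0],[0,0,0]],"delta_rot":[[0,0,0.2],[0,0,0],[0,0,0],[0,0,0],[0,0,0],[0,0,0],[0,0,0],[0,0,0],[0,0,0],[0,0,0]],"claw":[80,80,80,80,80,160,255,255,255,255]}' 30
python3 -m crank '{"dp":[[0,0,3],[0,0,4],[0,0,4]],"delta_rot":[[0,0,0],[0,0,0],[0,0,0]],"claw":[255,255,255]}' 30
python3 - <<'E'
from h import *
print(phi())
snap('side','s13');zoom('s13',210,350,130,280,4)
E
```

```text
time_s: 19.65
eef_pos: [500.6, 215.6, 6.3]
ee_rot: [0.001, 0.032, 0.999, 0.0]
force: [-0.4, -0.1, 7.1]
grip_width: 0.271
time_s: 19.95
eef_pos: [499.4, 215.4, 116.5]
ee_rot: [-0.0, 0.032, 0.999, -0.0]
force: [1.5, -0.2, -0.1]
grip_width: 0.27
86.3
```

View pics/s13_z.png

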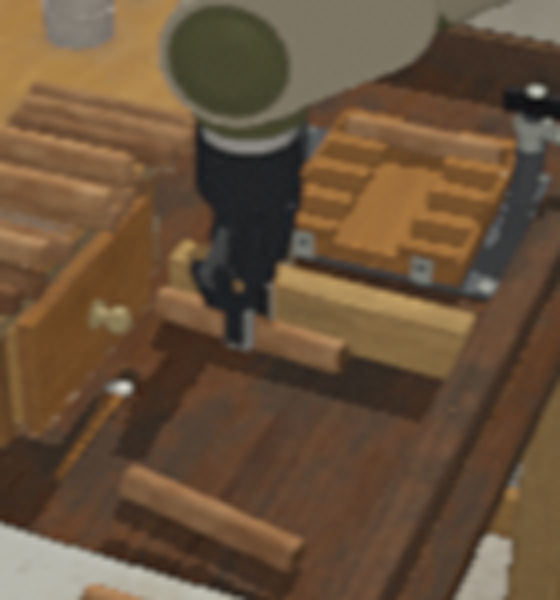

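```bash
python3 -m crank '{"dp":[[0.14,-3.97,0],[0.14,-3.97,0],[0.14,-3.97,0],[0.14,-3.97,0],[0.14,-3.97,0],[0.14,-3.97,0],[0.14,-3.97,0],[0.14,-3.97,0],[0.14,-3.97,0],[0.14,-3.97,0]],"delta_rot":[[0,0,0.58],[0,0,0.58],[0,0,0.58],[0,0,0.58],[0,0,0.58],[0,0,0.58],[0,0,0.58],[0,0,0.58],[0,0,0.58],[0,0,0.58]],"claw":[255,255,255,255,255,255,255,255,255,255]}' 30
python3 -m crank '{"dp":[[0,0,-2],[0,0,-2.2],[0,0,-2],[0,0,0]],"delta_rot":[[0,0,0],[0,0,0],[0,0,0],[0,0,0]],"claw":[255,255,255,255]}' 30
python3 -c "
from h import *
print(phi())
snap('side','s14');zoom('s14',240,370,110,230,5)"
```

```text
time_s: 21.0
eef_pos: [513.6, -183.2, 115.2]
ee_rot: [0.0, -0.018, 1.0, -0.0]
force: [0.1, 0.4, -1.4]
grip_width: 0.271
time_s: 21.4
eef_pos: [512.5, -180.8, 50.9]
ee_rot: [-0.002, -0.018, 1.0, 0.001]
force: [-0.1, 0.3, -0.1]
grip_width: 0.272
92.1
```

View pics/s14_z.png

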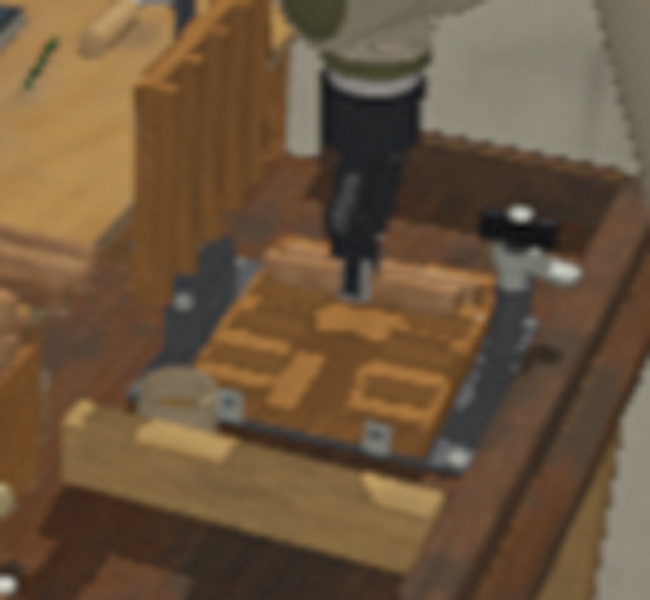

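```bash
python3 -m crank '{"dp":[[0,-0.15,-0.8],[0,0,-0.8],[0,0,-0.5],[0,0,0]],"delta_rot":[[0,0,0],[0,0,0],[0,0,0],[0,0,0]],"claw":[255,255,255,255]}' 30
python3 -m crank '{"dp":[[0,0,0],[0,0,0],[0,0,0],[0,0,2],[0,0,3],[0,0,4]],"delta_rot":[[0,0,0],[0,0,0],[0,0,0],[0,0,0],[0,0,0],[0,0,0]],"claw":[150,150,150,150,150,150]}' 30
python3 -c "
from h import *
snap('side','s15');zoom('s15',240,370,110,230,5)
cig(cams=('side',))"
```

```text
time_s: 21.85
eef_pos: [513.9, -182.7, 32.0]
ee_rot: [-0.0, -0.018, 1.0, 0.0]
force: [0.2, 1.5, -0.8]
grip_width: 0.268
time_s: 22.45
eef_pos: [513.1, -182.7, 122.1]
ee_rot: [-0.001, -0.018, 1.0, 0.001]
force: [0.2, -0.7, 0.6]
grip_width: 0.413
side cigar_a_mid 0.29 [229.1 353.1] 1083 [426. 614.] [427. 607.] [ 50. 155.] -79.4
side cigar_b_mid 0.69 [313.  172.4] 240 [ 524. -215.] [ 525. -214.] [ 51. 152.] 1.0
side cigar_c_mid 0.65 [266.  259.3] 449 [486. 307.] [490. 306.] [ 36. 159.] -10.0
side cigar_d_mid 0.6 [253.4 290.1] 482 [460. 414.] [462. 415.] [152.  33.] -0.1
side cigar_d_mid 0.52 [266.3 258.1] 430 [488. 307.] [489. 306.] [ 36. 161.] -10.0
```

View pics/s15_z.png

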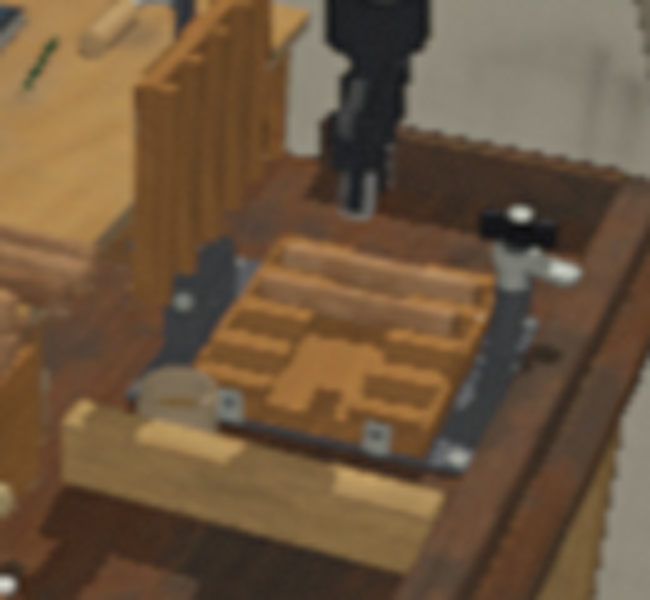

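```bash
python3 -m crank '{"dp":[[-0.2,4.4,0],[-0.2,4.4,0],[-0.2,4.4,0],[-0.2,4.4,0],[-0.2,4.4,0],[-0.2,4.4,0],[-0.2,4.4,0],[-0.2,4.4,0],[-0.2,4.4,0],[-0.3,4.4,0]],"delta_rot":[[0,0,-1.2],[0,0,-1.2],[0,0,-1.2],[0,0,-1.2],[0,0,-1.2],[0,0,-1.2],[0,0,-1.2],[0,0,-1.2],[0,0,-1.2],[0,0,-1.1]],"claw":[150,150,80,80,80,80,80,80,80,80]}' 30
python3 -m crank '{"dp":[[0,4.4,0],[0,0,0]],"delta_rot":[[0,0,0],[0,0,0]],"claw":[80,80]}' 30
python3 -c "
from h import *
print(phi());snap('side','s16');snap('top','t16');zoom('t16',180,340,150,270,4)
cig()"
```

```text
time_s: 23.7
eef_pos: [491.9, 258.6, 120.8]
ee_rot: [-0.001, 0.086, 0.996, -0.0]
force: [1.5, -0.6, -0.1]
grip_width: 0.686
time_s: 23.9
eef_pos: [491.4, 304.9, 120.5]
ee_rot: [-0.001, 0.083, 0.997, -0.0]
force: [-0.1, -1.3, 0.6]
grip_width: 0.684
80.5
top cigar_a_mid 0.72 [412.3 210.8] 450 [ 514. -238.] [ 516. -238.] [155.  30.] 2.9
side cigar_a_mid 0.45 [321.5 165.3] 177 [ 501. -267.] [ 504. -267.] [125.  46.] 6.2
top cigar_b_mid 0.8 [391.7 215.6] 416 [ 504. -188.] [ 506. -186.] [151.  30.] 1.5
side cigar_b_mid 0.73 [309.9 170.4] 246 [ 519. -214.] [ 517. -215.] [160.  48.] 0.9
side cigar_b_mid 0.61 [263.2 259. ] 454 [487. 307.] [490. 308.] [ 39. 159.] -9.5
side cigar_c_mid 0.96 [267.3 260.4] 341 [485. 308.] [487. 307.] [ 30. 154.] -9.3
side cigar_c_mid 0.32 [311.5 179.9] 2233 [ 528. -212.] [ 628. -412.] [340. 891.] -55.1
top cigar_d_mid 0.27 [413.  245.4] 237 [ 400. -244.] [ 397. -245.] [39. 79.] -18.2
side cigar_d_mid 0.67 [258.3 289. ] 465 [460. 413.] [462. 413.] [152.  31.] 0.0
```

View pics/s16.png

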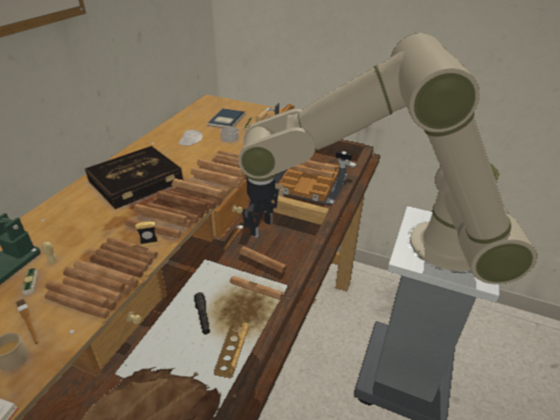

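```bash
python3 -m crank '{"dp":[[0,-0.3,-3],[0,0,-3],[0,0,-3],[0,0,-1.6],[0,0,-0.9],[0,0,0],[0,0,0],[0,0,0],[0,0,0],[0,0,0]],"delta_rot":[[0,0,0],[0,0,0],[0,0,0],[0,0,0],[0,0,0],[0,0,0],[0,0,0],[0,0,0],[0,0,0],[0,0,0]],"claw":[80,80,80,80,80,160,255,255,255,255]}' 30
python3 -m crank '{"dp":[[0,0,3],[0,0,4],[0,0,4]],"delta_rot":[[0,0,0],[0,0,0],[0,0,0]],"claw":[255,255,255]}' 30
python3 - <<'E'
from h import *
print(phi())
snap('side','s17');zoom('s17',190,330,150,300,4)
E
```

```text
time_s: 25.4
eef_pos: [493.6, 298.2, 8.4]
ee_rot: [0.001, 0.086, 0.996, 0.0]
force: [-1.4, -0.6, 6.5]
grip_width: 0.267
time_s: 25.7
eef_pos: [492.5, 297.9, 118.5]
ee_rot: [-0.0, 0.086, 0.996, -0.0]
force: [0.2, -0.1, 0.2]
grip_width: 0.274
80.2
```

View pics/s17_z.png

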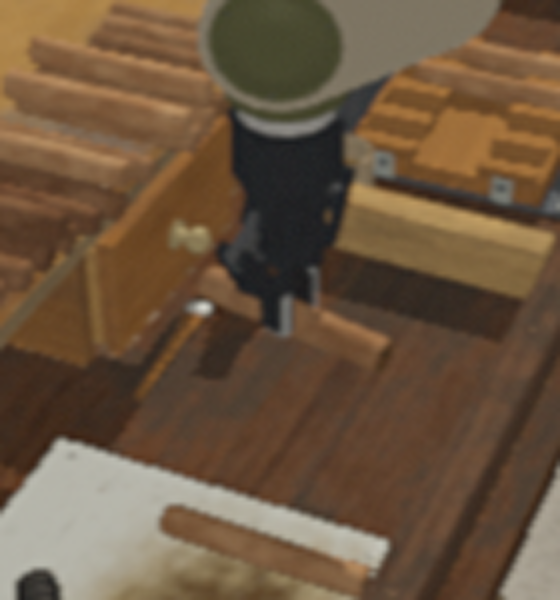

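```bash
python3 -m crank '{"dp":[[0.2,-4.3,0],[0.2,-4.3,0],[0.2,-4.3,0],[0.2,-4.3,0],[0.2,-4.3,0],[0.2,-4.3,0],[0.2,-4.3,0],[0.2,-4.3,0],[0.2,-4.3,0],[0.2,-4.3,0]],"delta_rot":[[0,0,1.2],[0,0,1.2],[0,0,1.2],[0,0,1.2],[0,0,1.2],[0,0,1.2],[0,0,1.2],[0,0,1.2],[0,0,1.2],[0,0,1.1]],"claw":[255,255,255,255,255,255,255,255,255,255]}' 30
python3 -m crank '{"dp":[[0,0,-2],[0,0,-2.2],[0,0,-2],[0,0,0]],"delta_rot":[[0,0,0],[0,0,0],[0,0,0],[0,0,0]],"claw":[255,255,255,255]}' 30
python3 -c "
from h import *
print(phi())
snap('side','s18');zoom('s18',240,370,110,230,5)"
```

```text
time_s: 26.75
eef_pos: [512.6, -133.8, 117.3]
ee_rot: [0.0, -0.019, 1.0, -0.0]
force: [0.1, -0.5, -0.5]
grip_width: 0.271
time_s: 27.15
eef_pos: [511.5, -131.4, 53.1]
ee_rot: [-0.002, -0.018, 1.0, 0.001]
force: [-0.2, 0.3, 0.4]
grip_width: 0.273
92.1
```

View pics/s18_z.png

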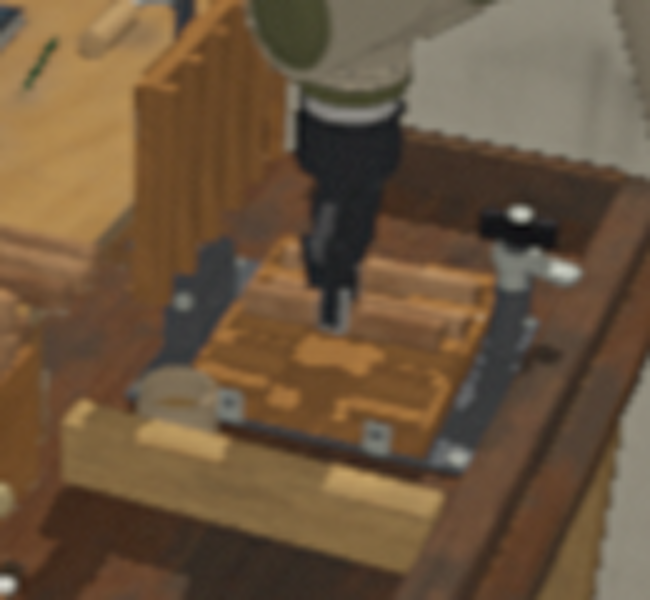

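```bash
python3 -m crank '{"dp":[[0,-0.05,-0.8],[0,0,-0.8],[0,0,-0.5],[0,0,0]],"delta_rot":[[0,0,0],[0,0,0],[0,0,0],[0,0,0]],"claw":[255,255,255,255]}' 30
python3 -m crank '{"dp":[[0,0,0],[0,0,0],[0,0,0],[0,0,2],[0,0,3],[0,0,4]],"delta_rot":[[0,0,0],[0,0,0],[0,0,0],[0,0,0],[0,0,0],[0,0,0]],"claw":[150,150,150,150,150,150]}' 30
python3 -c "
from h import *
snap('side','s19');zoom('s19',240,370,110,230,5)
cig(cams=('side',))"
```

```text
time_s: 27.6
eef_pos: [512.8, -132.4, 33.9]
ee_rot: [-0.0, -0.018, 1.0, 0.0]
force: [-0.7, 1.3, -1.3]
grip_width: 0.273
time_s: 28.2
eef_pos: [512.0, -132.2, 124.2]
ee_rot: [-0.001, -0.018, 1.0, 0.001]
force: [0.1, -0.2, 0.6]
grip_width: 0.411
side cigar_a_mid 0.8 [317.3 163.7] 230 [ 522. -266.] [ 523. -264.] [161.  47.] 1.8
side cigar_a_mid 0.3 [278.2 133.3] 1516 [ 763. -454.] [ 785. -455.] [177. 644.] -69.1
side cigar_b_mid 0.78 [314.8 172.1] 265 [ 514. -214.] [ 515. -212.] [158.  53.] 2.8
side cigar_c_mid 0.57 [310.  175.3] 276 [ 517. -164.] [ 519. -164.] [164.  48.] 1.5
side cigar_c_mid 0.34 [289.6 165.5] 3351 [ 611. -286.] [ 625. -405.] [355. 876.] -54.0
side cigar_d_mid 0.97 [259.9 289.5] 512 [458. 413.] [461. 412.] [ 36. 155.] 0.1
side cigar_d_mid 0.17 [310.8 172.7] 227 [ 516. -215.] [ 516. -213.] [155.  46.] 2.0
```

View pics/s19_z.png

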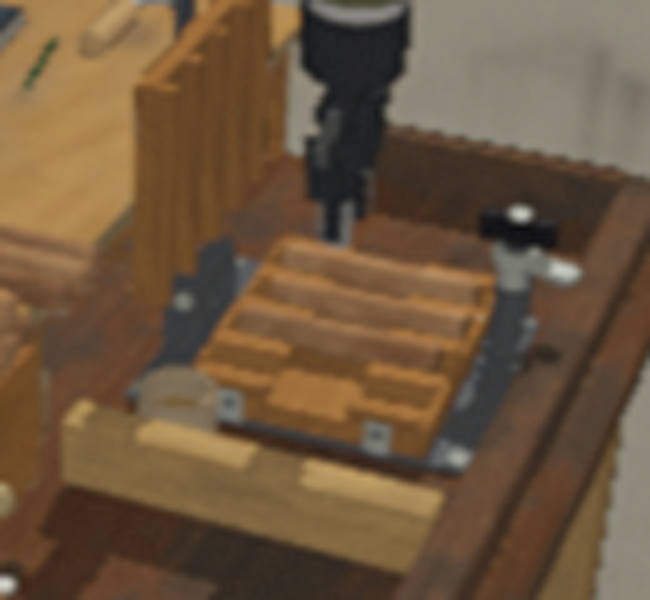

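```bash
python3 -m crank '{"dp":[[-0.2,4.3,0],[-0.2,4.3,0],[-0.3,4.3,0],[-0.4,4.3,0],[-0.4,4.3,0],[-0.4,4.3,0],[-0.4,4.3,0],[-0.4,4.3,0],[-0.4,4.3,0],[-0.4,4.3,0]],"delta_rot":[[0,0,-0.2],[0,0,-0.2],[0,0,-0.2],[0,0,-0.2],[0,0,-0.2],[0,0,-0.2],[0,0,-0.2],[0,0,-0.2],[0,0,-0.2],[0,0,-0.1]],"claw":[150,150,80,80,80,80,80,80,80,80]}' 30
python3 -m crank '{"dp":[[-0.5,4.0,0],[-0.5,4.0,0],[-0.5,3.3,0],[0,0,0]],"delta_rot":[[0,0,0],[0,0,0],[0,0,0],[0,0,0]],"claw":[80,80,80,80]}' 30
python3 -c "
from h import *
print(phi());snap('side','s20');zoom('s20',190,330,180,320,4)
cig(cams=('side',))"
```

```text
time_s: 29.45
eef_pos: [476.8, 299.0, 122.6]
ee_rot: [-0.001, -0.002, 1.0, -0.0]
force: [1.2, -0.5, 0.2]
grip_width: 0.682
time_s: 29.85
eef_pos: [461.0, 413.4, 122.0]
ee_rot: [-0.001, -0.004, 1.0, -0.0]
force: [-0.0, -0.2, -0.0]
grip_width: 0.685
90.4
side cigar_d_mid 0.68 [313.7 182.2] 1707 [ 574. -303.] [ 624. -408.] [316. 878.] -52.1
side cigar_d_mid 0.65 [259.7 288. ] 507 [457. 413.] [460. 413.] [156.  33.] 0.5
```

View pics/s20_z.png

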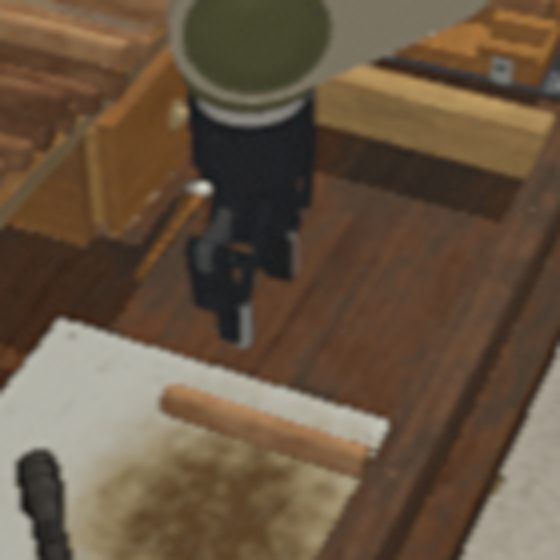

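```bash
python3 -m crank '{"dp":[[0,-0.2,-3],[0,0,-3],[0,0,-3],[0,0,-1.5],[0,0,-0.8],[0,0,0],[0,0,0],[0,0,0],[0,0,0],[0,0,0]],"delta_rot":[[0,0,0],[0,0,0],[0,0,0],[0,0,0],[0,0,0],[0,0,0],[0,0,0],[0,0,0],[0,0,0],[0,0,0]],"claw":[80,80,80,80,80,160,255,255,255,255]}' 30
python3 -m crank '{"dp":[[0,0,3],[0,0,4],[0,0,4]],"delta_rot":[[0,0,0],[0,0,0],[0,0,0]],"claw":[255,255,255]}' 30
python3 - <<'E'
from h import *
print(phi())
snap('side','s21');zoom('s21',190,330,180,320,4)
E
```

```text
time_s: 31.1
eef_pos: [463.6, 408.9, 12.7]
ee_rot: [0.001, -0.002, 1.0, 0.001]
force: [-0.1, -0.1, 6.3]
grip_width: 0.267
time_s: 31.4
eef_pos: [462.6, 408.3, 122.6]
ee_rot: [-0.0, -0.002, 1.0, -0.0]
force: [0.9, -0.0, -0.3]
grip_width: 0.271
90.2
```

View pics/s21_z.png

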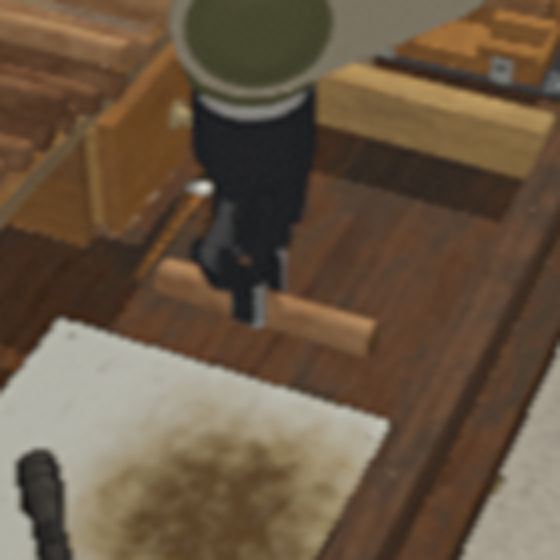

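```bash
python3 -m crank '{"dp":[[0.4,-2.5,0],[0.4,-4,0],[0.4,-4.2,0],[0.4,-4.2,0],[0.4,-4.2,0],[0.4,-4.2,0],[0.4,-4.2,0],[0.4,-4.2,0],[0.4,-4.2,0],[0.4,-4.2,0]],"delta_rot":[[0,0,0.2],[0,0,0.2],[0,0,0.2],[0,0,0.2],[0,0,0.2],[0,0,0.2],[0,0,0.2],[0,0,0.2],[0,0,0.2],[0,0,0.1]],"claw":[255,255,255,255,255,255,255,255,255,255]}' 35
python3 -m crank '{"dp":[[0.4,-4,0],[0.4,-3,0],[0,-1.9,0],[0,0,0],[0,0,-2],[0,0,-2],[0,0,-2],[0,0,0]],"delta_rot":[[0,0,0],[0,0,0],[0,0,0],[0,0,0],[0,0,0],[0,0,0],[0,0,0],[0,0,0]],"claw":[255,255,255,255,255,255,255,255]}' 35
python3 -c "
from h import *
print(phi())
snap('side','s22');zoom('s22',240,370,110,230,5)"
```

```text
time_s: 32.45
eef_pos: [502.8, 5.8, 121.5]
ee_rot: [0.0, -0.018, 1.0, -0.0]
force: [0.8, 0.1, -0.1]
grip_width: 0.267
time_s: 33.25
eef_pos: [509.5, -80.1, 59.3]
ee_rot: [-0.002, -0.019, 1.0, 0.001]
force: [-1.0, 0.1, 0.9]
grip_width: 0.268
92.1
```

View pics/s22_z.png

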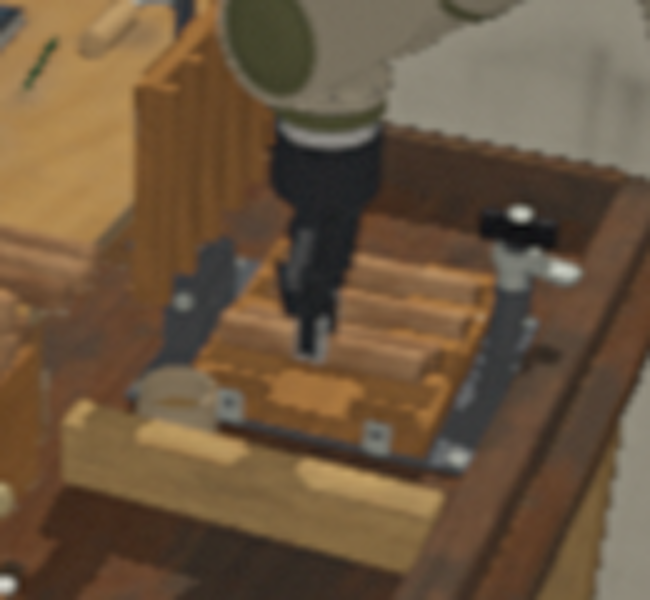

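```bash
python3 -m crank '{"dp":[[0,-0.1,-1],[0,0,-1],[0,0,-0.6],[0,0,0]],"delta_rot":[[0,0,0],[0,0,0],[0,0,0],[0,0,0]],"claw":[255,255,255,255]}' 35
python3 -m crank '{"dp":[[0,0,0],[0,0,0],[0,0,0],[0,0,2],[0,0,3],[0,0,4],[0,0,5]],"delta_rot":[[0,0,0],[0,0,0],[0,0,0],[0,0,0],[0,0,0],[0,0,0],[0,0,0]],"claw":[150,150,150,150,150,150,150]}' 35
python3 -m crank '{"dp":[[-4,3,3],[-4,3,3],[-4,3,2],[-4,3,0],[-4,3,0]],"delta_rot":[[0,0,-8.5],[0,0,-8.5],[0,0,-8.5],[0,0,-8.5],[0,0,-8.5]],"claw":[110,110,110,110,110]}' 35
python3 - <<'E'
from ov import *
print(phi())
im,d=snap('top','t23');snap('side','s23');zoom('s23',240,370,110,230,5)
overlay('top','t23',(513,-157),2.1,(340,460,150,270),4.5,'ovD')
a=radians(2.1)
K=np.array([at_depth('top',(u,v),d[v,u]) for v in range(165,262) for u in range(340,440) if d[v,u]>0])
L=(K[:,:2]-[513,-157])@np.array([[cos(a),-sin(a)],[sin(a),cos(a)]])
for gy in(75,25,-25,-75):
    m=(abs(L[:,1]-gy)<14)
    print(gy,[float(np.percentile(K[m&(abs(L[:,0]-x)<10),2],85).round(1)) for x in(-60,-40,0,40,60)])
E
```

```text
time_s: 33.7
eef_pos: [510.7, -82.2, 34.7]
ee_rot: [-0.0, -0.018, 1.0, 0.0]
force: [0.0, 1.0, -0.6]
grip_width: 0.27
time_s: 34.4
eef_pos: [510.0, -82.3, 175.7]
ee_rot: [-0.001, -0.018, 1.0, 0.001]
force: [1.3, -0.2, -0.1]
grip_width: 0.413
time_s: 34.9
eef_pos: [323.5, 57.6, 245.5]
ee_rot: [0.001, 0.349, 0.937, 0.0]
force: [0.4, 0.8, 0.6]
grip_width: 0.569
49.2
75 [47.4, 46.4, 47.8, 46.9, 47.0]
25 [48.3, 48.1, 48.5, 48.6, 47.9]
-25 [46.7, 47.9, 47.6, 46.7, 46.2]
-75 [47.7, 47.2, 47.5, 47.5, 46.9]
```

View pics/ovD.png

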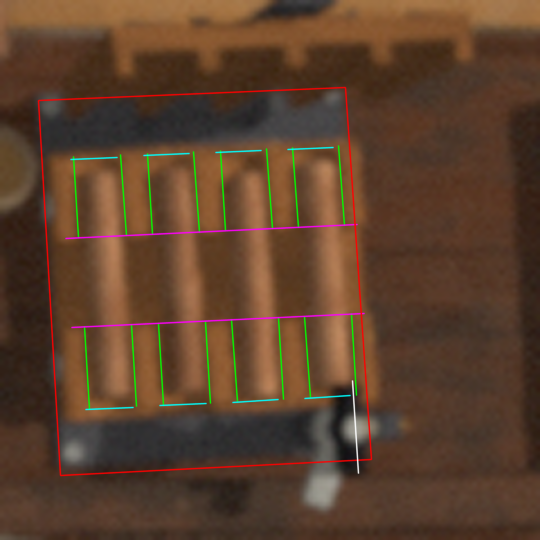

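View pics/s23_z.png

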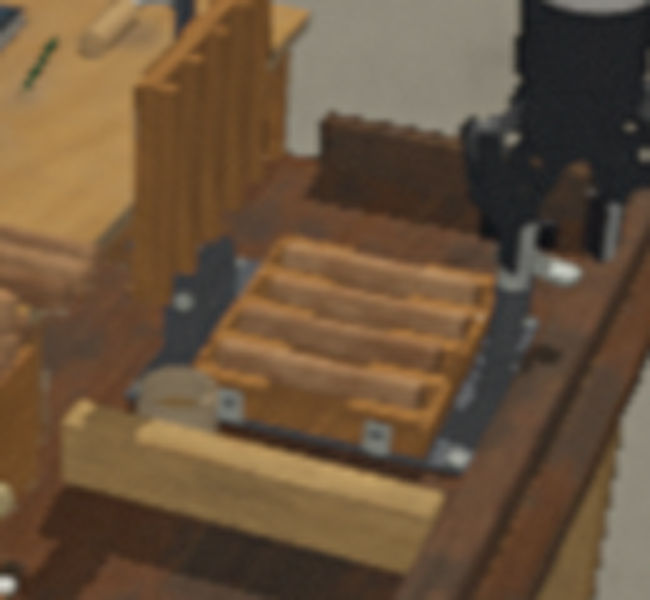

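```bash
python3 -m crank '{"dp":[[3.5,-1.5,2],[3.5,-1.5,2],[3.5,-1.5,1.5],[3.5,-1.5,1],[3.5,-1.5,1],[3.5,-1.5,0],[3.5,-1.5,0],[3.5,-1.5,0],[3.5,-1.5,0],[3.5,-1.2,0]],"delta_rot":[[0,0,-4.7],[0,0,-4.7],[0,0,-4.7],[0,0,-4.7],[0,0,-4.7],[0,0,-4.7],[0,0,-4.7],[0,0,-4.7],[0,0,-4.7],[0,0,-4.7]],"claw":[110,110,110,110,110,110,110,110,110,110]}' 35
python3 -m crank '{"dp":[[0,0,0]],"delta_rot":[[0,0,0]],"claw":[110]}' 35
python3 - <<'E'
from h import *
print(phi())
snap('side','s24');zoom('s24',240,340,70,190,5)
for r in pinpoint('side','lever_grip')[:2]: print(r,at_z('side',r['centre'],268))
E
```

```text
time_s: 36.0
eef_pos: [676.5, -91.6, 319.6]
ee_rot: [0.0, 0.692, 0.722, -0.0]
force: [-0.3, -0.4, 0.5]
grip_width: 0.567
time_s: 36.1
eef_pos: [678.1, -92.6, 315.4]
ee_rot: [-0.002, 0.692, 0.722, -0.001]
force: [0.1, 0.1, -1.4]
grip_width: 0.569
2.4
{'centre': [260.3, 112.5], 'p': 0.7} [ 686.7 -106.9  268. ]
```

View pics/s24_z.png

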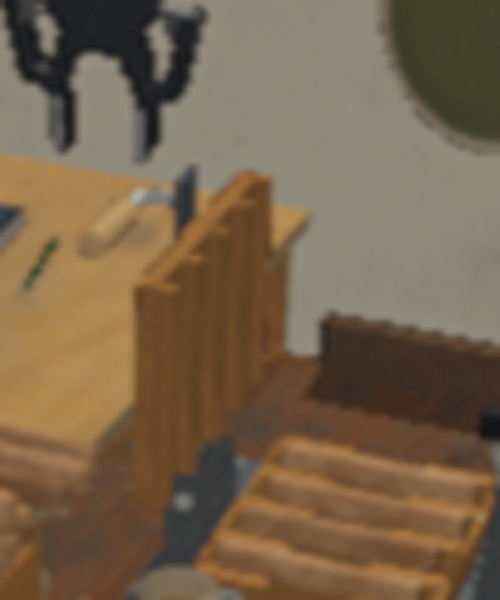

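```bash
python3 -m crank '{"dp":[[0,0.3,-2],[0,0,-2],[0,0,-1.2],[0,0,-1.0],[0,0,0],[0,0,0],[0,0,0],[0,0,0],[0,0,0]],"delta_rot":[[0,0,0],[0,0,0],[0,0,0],[0,0,0],[0,0,0],[0,0,0],[0,0,0],[0,0,0],[0,0,0]],"claw":[110,110,110,110,110,180,255,255,255]}' 30
python3 - <<'E'
from h import *
print(sense()['wrist_torque'])
snap('side','s25');zoom('s25',240,340,70,190,5)
E
```

```text
time_s: 37.1
eef_pos: [675.4, -87.3, 259.3]
ee_rot: [0.001, 0.691, 0.723, 0.0]
force: [-0.6, 1.9, 4.4]
grip_width: 0.234
[ 0.   0.  -0.1]
```

View pics/s25_z.png

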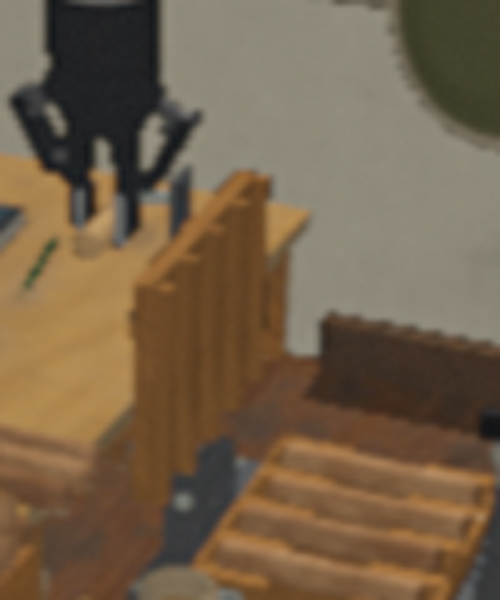

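```bash
python3 -m crank '{"dp":[[0,0,0],[0,0,0],[0,0,-0.7],[0,0,0],[0,0,0],[0,0,0],[0,0,0]],"delta_rot":[[0,0,0],[0,0,0],[0,0,0],[0,0,0],[0,0,0],[0,0,0],[0,0,0]],"claw":[130,130,130,130,200,255,255]}' 40
python3 - <<'E'
L=222
import numpy as np
a=np.radians(13.54);prev=None
for i in range(18,-1,-1):
    th=a+1.57*i/18; p=np.array([-L*np.cos(th),L*np.sin(th)])
    if prev is not None: print(i,np.round((p-prev)/10,2), np.round(p[0]+629-2.3),np.round(52+p[1]))
    prev=p
E
```

```text
time_s: 37.85
eef_pos: [675.2, -87.2, 251.2]
ee_rot: [0.0, 0.691, 0.723, 0.0]
force: [0.5, 0.5, -0.2]
grip_width: 0.229
17 [-1.9   0.37] 660.0 272.0
16 [-1.93  0.2 ] 640.0 274.0
15 [-1.94  0.03] 621.0 274.0
14 [-1.93 -0.13] 602.0 273.0
13 [-1.91 -0.3 ] 582.0 270.0
12 [-1.88 -0.47] 564.0 265.0
11 [-1.83 -0.63] 545.0 259.0
10 [-1.77 -0.79] 528.0 251.0
9 [-1.69 -0.94] 511.0 241.0
8 [-1.61 -1.08] 495.0 231.0
7 [-1.5  -1.22] 480.0 218.0
6 [-1.39 -1.34] 466.0 205.0
5 [-1.27 -1.46] 453.0 190.0
4 [-1.14 -1.57] 442.0 175.0
3 [-1.   -1.66] 432.0 158.0
2 [-0.85 -1.74] 423.0 141.0
1 [-0.69 -1.81] 416.0 123.0
0 [-0.53 -1.86] 411.0 104.0
```

```bash
python3 -m crank '{"dp":[[-1.9,-0.07,0.37],[-1.93,-0.07,0.2],[-1.94,-0.07,0.03],[-1.93,-0.07,-0.13],[-1.91,-0.07,-0.3],[-1.88,-0.07,-0.47],[-1.83,-0.07,-0.63],[-1.77,-0.07,-0.79],[-1.69,-0.06,-0.94]],"delta_rot":[[0,0,0],[0,0,0],[0,0,0],[0,0,0],[0,0,0],[0,0,0],[0,0,0],[0,0,0],[0,0,0]],"claw":[255,255,255,255,255,255,255,255,255]}' 40
python3 -c "
from h import *
s=sense();print(s['force'],s['wrist_torque'])"
```

```text
time_s: 38.75
eef_pos: [507.7, -93.8, 225.5]
ee_rot: [0.002, 0.691, 0.723, 0.001]
force: [4.6, -0.8, -0.5]
grip_width: 0.229
[ 4.6 -0.8 -0.5] [-0.3 -1.1 -0.1]
```

```bash
python3 -m crank '{"dp":[[-1.61,-0.06,-1.08],[-1.5,-0.06,-1.22],[-1.39,-0.05,-1.34],[-1.27,-0.05,-1.46],[-1.14,-0.04,-1.57],[-1.0,-0.04,-1.66],[-0.85,-0.03,-1.74],[-0.69,-0.03,-1.81]],"delta_rot":[[0,0,0],[0,0,0],[0,0,0],[0,0,0],[0,0,0],[0,0,0],[0,0,0],[0,0,0]],"claw":[255,255,255,255,255,255,255,255]}' 40
python3 -c "
from h import *
s=sense();print(s['force'],s['wrist_torque'])
snap('side','s26');zoom('s26',240,370,110,230,5)"
```

```text
time_s: 39.55
eef_pos: [413.2, -97.4, 106.0]
ee_rot: [0.002, 0.691, 0.723, 0.001]
force: [3.2, -0.5, 0.0]
grip_width: 0.233
[ 3.2 -0.5  0. ] [-0.1 -1.3 -0.1]
```

View pics/s26_z.png

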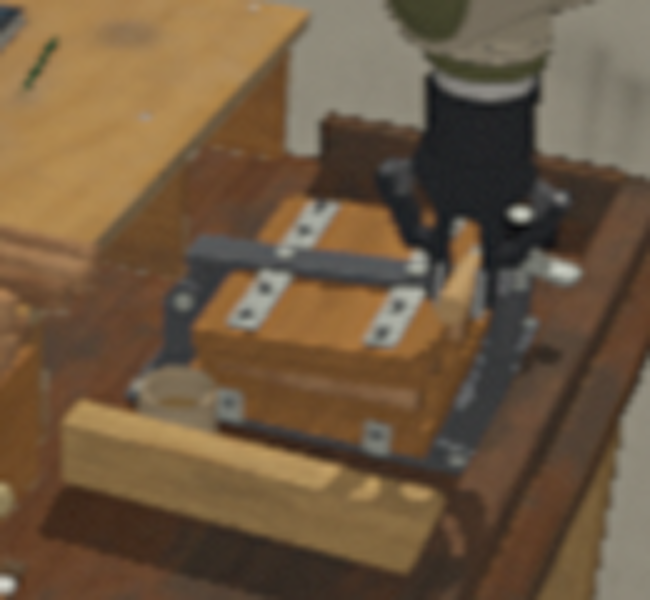

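```bash
python3 -m crank '{"dp":[[-0.4,-0.02,-1.2],[-0.13,0,-0.6],[0,0,-0.2],[0,0,0]],"delta_rot":[[0,0,0],[0,0,0],[0,0,0],[0,0,0]],"claw":[255,255,255,255]}' 40
python3 -c "
from h import *
s=sense();print(s['force'],s['wrist_torque'])"
```

```text
time_s: 40.0
eef_pos: [407.9, -97.6, 87.0]
ee_rot: [0.001, 0.691, 0.723, -0.0]
force: [-4.5, -0.4, 12.7]
grip_width: 0.227
[-4.5 -0.4 12.7] [-0.   0.4 -0.1]
```

```bash
python3 -m crank '{"dp":[[0,0,-0.2],[0,0,-0.1],[0,0,0]],"delta_rot":[[0,0,0],[0,0,0],[0,0,0]],"claw":[255,255,255]}' 40
python3 -c "
from h import *
s=sense();print(s['force'],s['wrist_torque'])
snap('side','s27');zoom('s27',240,370,110,230,5)"
```

```text
time_s: 40.3
eef_pos: [407.9, -97.7, 86.3]
ee_rot: [0.001, 0.691, 0.723, -0.0]
force: [-18.0, 5.3, 50.5]
grip_width: 0.228
[-18.    5.3  50.5] [ 0.8  2.8 -0.1]
```

View pics/s27_z.png

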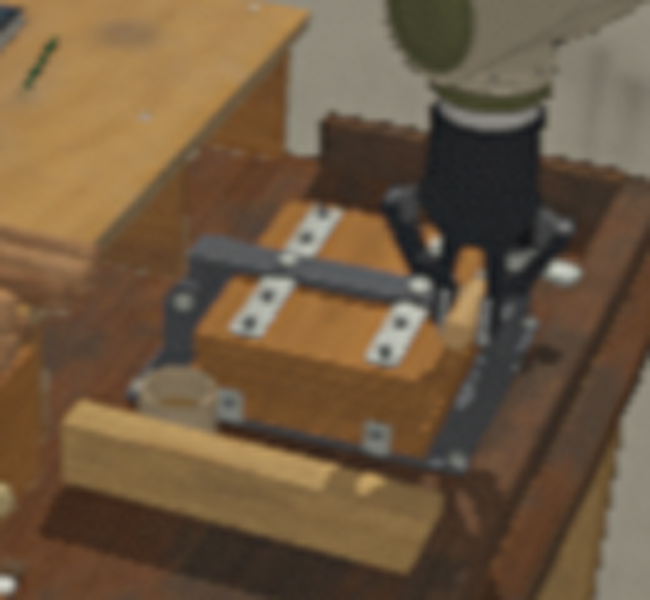

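```bash
python3 -m crank '{"dp":[[0,0,0.25],[0,0,0],[0,0,0],[0,0,0],[0,0,3],[0,0,4],[0,0,3]],"delta_rot":[[0,0,0],[0,0,0],[0,0,0],[0,0,0],[0,0,0],[0,0,0],[0,0,0]],"claw":[255,110,110,110,110,110,110]}' 40
python3 -m crank '{"dp":[[0,-1.25,0],[0,-1.25,0],[0,-1.25,0],[0,-1.25,0],[0,-1.25,0],[0,-1.25,0],[0,-1.25,0],[0,-1.25,0],[0,-1.25,0],[0,-1.25,0]],"delta_rot":[[0,0,8.5],[0,0,8.5],[0,0,8.5],[0,0,8.5],[0,0,8.5],[0,0,8.5],[0,0,8.5],[0,0,8.5],[0,0,8.5],[0,0,8.5]],"claw":[110,110,110,110,110,110,110,110,110,110]}' 40
python3 -m crank '{"dp":[[0,0,0]],"delta_rot":[[0,0,4]],"claw":[110]}' 40
python3 -c "
from h import *
print(phi())
snap('side','s28');zoom('s28',240,370,110,230,5)
snap('top','t28');zoom('t28',340,460,150,270,5)"
```

```text
time_s: 41.05
eef_pos: [407.5, -97.2, 186.9]
ee_rot: [0.0, 0.691, 0.723, 0.0]
force: [0.7, -1.3, -1.1]
grip_width: 0.564
time_s: 42.05
eef_pos: [407.4, -222.6, 184.8]
ee_rot: [-0.0, 0.018, 1.0, 0.0]
force: [-0.7, 0.4, 0.8]
grip_width: 0.568
time_s: 42.15
eef_pos: [407.3, -223.2, 184.8]
ee_rot: [-0.0, -0.016, 1.0, 0.0]
force: [-0.8, 0.4, 0.1]
grip_width: 0.569
91.8
```

View pics/s28_z.png

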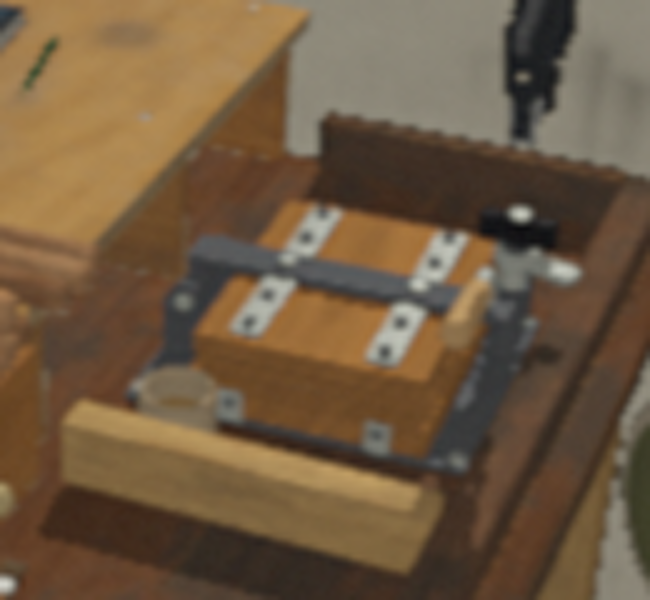

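View pics/t28_z.png

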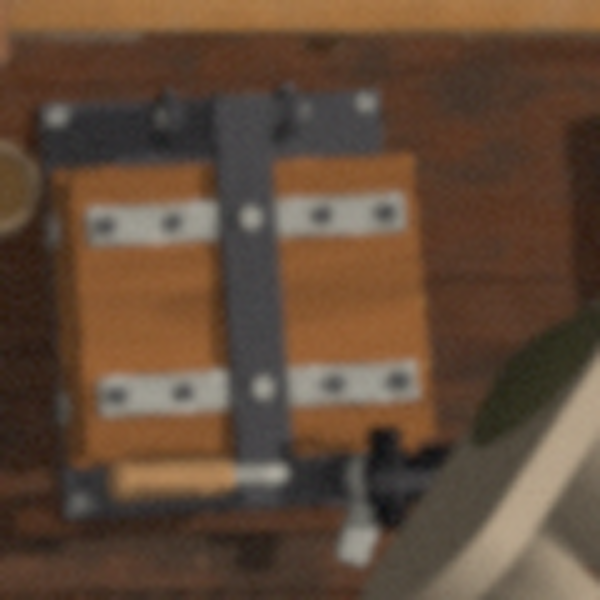

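```bash
python3 -m crank '{"dp":[[0.1,0.05,-3],[0,0,-3],[0,0,-2],[0,0,-0.9],[0,0,0],[0,0,0],[0,0,0],[0,0,0]],"delta_rot":[[0,0,0],[0,0,0],[0,0,0],[0,0,0],[0,0,0],[0,0,0],[0,0,0],[0,0,0]],"claw":[110,110,110,110,180,255,255,255]}' 50
python3 -m crank '{"dp":[[0,0,0],[0,0,0],[0,0,0],[0,0,0],[0,0,0],[0,0,0],[0,0,0],[0,0,0],[0,0,0],[0,0,0]],"delta_rot":[[0,0,-7],[0,0,-7],[0,0,-7],[0,0,-7],[0,0,-7],[0,0,-7],[0,0,-7],[0,0,-7],[0,0,-7],[0,0,-6]],"claw":[255,255,255,255,255,255,255,255,255,255]}' 50
python3 -m crank '{"dp":[[0,0,0],[0,0,0]],"delta_rot":[[0,0,0],[0,0,0]],"claw":[255,255]}' 50
python3 -c "
from h import *
print(phi())
s=sense();print(s['force'],s['wrist_torque'])"
```

```text
time_s: 43.05
eef_pos: [409.0, -222.2, 97.4]
ee_rot: [0.001, -0.014, 1.0, -0.001]
force: [-0.4, -1.1, 5.9]
grip_width: 0.166
time_s: 44.05
eef_pos: [408.4, -223.2, 97.4]
ee_rot: [0.001, 0.557, 0.831, -0.001]
force: [-5.9, -6.9, 6.2]
grip_width: 0.159
time_s: 44.25
eef_pos: [408.4, -223.2, 97.4]
ee_rot: [0.001, 0.554, 0.832, -0.002]
force: [-6.2, -6.9, 5.0]
grip_width: 0.168
22.7
[-6.2 -6.9  5. ] [-1.   1.   0.4]
```

```bash
python3 -m crank '{"dp":[[0,0,0],[0,0,0],[0,0,0],[0,0,3],[0,0,3],[0,0,4],[-2,-3,2],[-2,-4,0],[-2,-4,0],[-2,-4,0]],"delta_rot":[[0,0,0],[0,0,0],[0,0,0],[0,0,0],[0,0,0],[0,0,0],[0,0,0],[0,0,0],[0,0,0],[0,0,0]],"claw":[90,90,90,90,90,90,90,90,90,90]}' 50
python3 -m crank '{"dp":[[-2,-4,0],[-2,-4,0],[-2,-4,0],[0,0,0],[0,0,0]],"delta_rot":[[0,0,0],[0,0,0],[0,0,0],[0,0,0],[0,0,0]],"claw":[90,90,90,90,90]}' 50
python3 -c "
from h import *
snap('side','s29');zoom('s29',250,370,110,230,5)
snap('top','t29');zoom('t29',340,460,150,270,5)"
```

```text
time_s: 45.25
eef_pos: [327.6, -372.9, 216.5]
ee_rot: [0.0, 0.555, 0.832, 0.0]
force: [0.9, -1.1, -0.4]
grip_width: 0.647
time_s: 45.75
eef_pos: [268.2, -491.8, 215.7]
ee_rot: [-0.0, 0.555, 0.832, 0.001]
force: [-0.3, 0.3, -0.2]
grip_width: 0.651
```

View pics/s29_z.png

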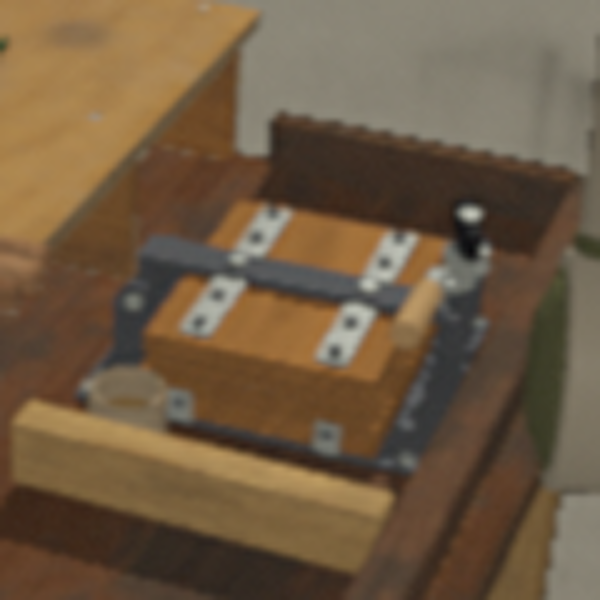

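View pics/t29_z.png

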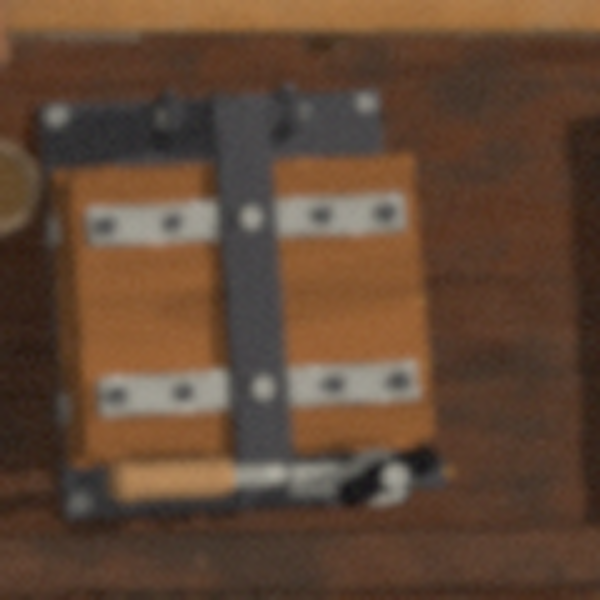

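View pics/t29.png

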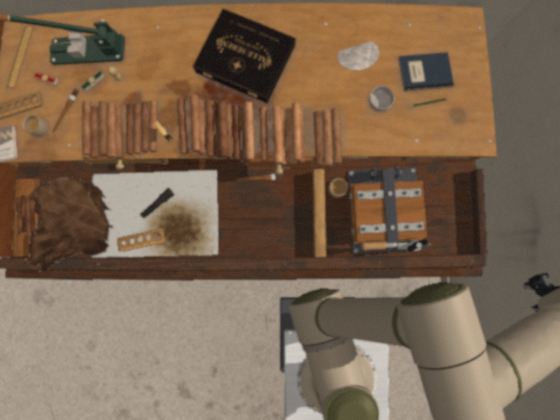

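```bash
python3 -c "
from h import *
print(sense()['force']); print(finish_job())"
```

```text
[-0.3 -0.2 -0.8]
the job is handed in; nothing more can be done
None
```

I handed the job in at about 46 s. All four loose cigars are under the clamped, locked lever.

- **Freeing the press:** I turned the knob back about 69° and swung the lever up to its stop.
- **Placing the cigars:** All four cigars were there at the start. A went into groove 4, B into groove 3, C into groove 2 and D into groove 1. Depth readings with the lever still up put their tops at about 46 to 48.5 mm along their length. That fits all four lying flat on the 24 mm groove floors.
- **Closing and locking:** I pressed the lever down until it stopped moving; 50 N shifted it less than 1 mm. I then turned the knob clockwise to about 1.21 rad, against 1.2 for locked.

In the last pictures the lever and knob look just as they did at the locked start. No loose cigar is left in the tray left of the divider, and the lighter, pot, gauge and brush look unmoved. The robot is clear and touching nothing.

The checks agreed with each other. The cigars can't be seen under the closed mould, so the depth readings are the last direct check of them. I saw no sign of a cigar being knocked or of the grip slackening.

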